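Load the cooking pan: scoop the potatoes, slide in the carrots

ROBOT

A 6-joint arm with a two-finger parallel gripper is mounted at the origin on the work surface. World frame = base frame: x ahead of the robot, y to its left, z up, the work surface at z = 0. Lengths are in m, angles in degrees, forces in N, time in s.
With the tool pointing down it reaches from about 0.375 to 0.9 m from the base axis. Payload 3.1 kg.
Tool frame: the origin (TCP) lies at the very end of the fingers, on their centre line; the grasp point (between the pads) lies 19 mm behind it (bot.tcp_to_grasp is the distance from the TCP to the grasp point, in m); z points along the fingers, y is the line along which they close (so a half turn about z gives the same grasp; the last joint's range is limited). The gripper opens to 87 mm and grips with 3 to 60 N. Pads are 19 mm wide; open, the fingers measure 117 mm over their backs; the gripper's body (75 mm by 190 mm) begins 51 mm behind the grasp point.
Start: joints at [-74.169, 30.224, 82.088, -0, 67.689, -10.227], TCP at [0.275, -0.561, 0.223] pointing down, gripper open.
Joint ranges: [-176.69, 176.69], [-43.24, 126.21], [12.49, 139.97], [-82, 262], [0, 151.66], [-163.58, 163.58]. Speed limits (degrees/s): [159.86, 159.86, 180, 180, 180, 180].

INTERFACE

Orientations are given as a 3x3 rotation matrix whose columns are the frame's x, y, z axes.
In Python, from rig import telemetry, capture, camera_info, job, bot gives the robot as it stands. The module is installed in compiled form; this text tells all that it offers.
- The arm moves only by the tool carry_out, never from a script. Its argument "deltas" is a list that holds one entry, the list of rows, each a list of 7 numbers: the shift along the tool's x, y, z scaled (see below), then the turn, a rotation vector about the tool's x, y, z scaled (see below), then the closure, from -1 (fully open) to 1 (shut). In form: [[[dx, dy, dz, ax, ay, az, claw], ...]]. A call has exactly 10 rows; each row is the pose to reach, as a shift and turn from the pose commanded when the call began, along the tool's axes at that moment, turning the shorter way round; what a row does not reach only later rows make up. The controller multiplies each number of a shift by 15 cm and each number of a turn by 360 degrees. A row lasts 1/12 s, in which the tool goes at most 41.7 mm and 7.16 degrees, less where a joint would pass 70% of its speed; a pose out of reach is approached as far as the arm can. A call with a number of a shift or a turn outside -1 to 1 is refused whole. A call with a gripper value outside its range is refused whole. The fingers move at their own pace and stop on an object; the grip force is fixed at half the most. Time passes only in rows, so rows that repeat a pose let the fingers close, or fill a call up. It gives the time, the measured TCP pose, the force, the opening and the grip force at its end, in the units of the state.
- telemetry.read_state(): the state, without advancing time (a new reading comes with each control period).
- capture(name): name is "scene" or "side" or "wrist"; returns the picture (420x560x3 uint8, red, green, blue); there is no depth.
- camera_info(name): a dict with "mtx" (3x3 intrinsics, pixels), "k1" (the pictures are not rectified: a ray, as slopes to the right and down, at radius r is drawn at 1 + k1 r^2 times it, then the intrinsics apply), "cam_to_world" (4x4, takes a point from camera to world coordinates); the wrist camera has in their place "T_tool_cam" (4x4, takes a point from camera to tool coordinates, whose origin is the TCP and whose axes are the flange's). Camera axes: x right, y down, z forward; pixel columns grow to the right and rows downward; lengths in m; the calibration is good to about 2 mm. A picture is of the moment at which its call begins: read the wrist's pose just before it. camera_info takes no time and is no camera call.
- job.hand_in(): hands the job in; it is judged then, once.
The state is a dict: "time_s": time; "joint_positions": joint angles; "qvel": joint speeds; "tau": joint torques, N m; "position": TCP position; "tcp_rot": TCP orientation; "force": force on the tool from outside, world axes, zero at the start; "moment": the same for the moment, N m; "opening": opening from 0.0 (shut) to 1.0 (fully open); "grasp_force": force on a finger pad.
Only numpy, scipy, OpenCV 4.12 (cv2) and the standard library are available. Lean on these libraries where they do the work, as an engineer would, in place of code of your own. Each camera call takes 0.05 s, during which the arm holds its last target. There are 200 camera calls.

TASK

Load the pan for cooking: with the red scoop, lift the three potatoes out of the blue dish and tip them into the steel pan, then lift the tray by its handle and slide its three carrot chunks into the pan on top of them. Finish with the scoop (not in the dish) and the tray set down flat on the worktop and the pan upright about where it was; never touch the food with the gripper, and leave the bottle, mug, jar, can and bowl undisturbed.

Things in the scene. Friction and masses are not known exactly. Their poses are not given: they have to be found in the camera images.
- tub: blue stoneware dish, fixed to the worktop: open trough, outside 288 (along x) x 116 x 70 mm high, walls and floor 6 mm, 104 inside; its +x end slopes inside: ramp from the floor at x = 90 up to the rim at x = 138 mm. Origin: centre of the underside. +x points away from the robot within 20 degrees. Potatoes start in its +x part; the scoop fits down inside behind them, back to the -x wall
- scoop: red scoop, loose, 130 to 210 g, flat on the worktop. Origin: centre of the bowl's underside. Bowl 99 mm long (mouth at x = +49.5), 90 wide, 84 inside, floor 3 (2 near the mouth), side walls 42 high, back wall 50 high; open at +x and above. Black handle bar along x above the bowl: x -52 to +25, 18 wide, z 76 to 100 mm, carried by a post at the back
- scoop_grip (a point): middle of the scoop's handle bar, 88 mm above its underside, at x = -8 mm; bar 18 mm wide along the scoop's y
- scoop_lip (a point): middle of the scoop's front edge, on its underside, at x = +49.5 mm
- tray: aluminium tray, loose, 180 to 290 g, flat on the worktop. Origin on its underside; floor from x = -45 to +115 mm, 110 wide (102 inside), 4 thick; side walls 20 high, back wall (-x) 24 high, front (+x) open, no rim: pieces slide off there. Black handle bar along x behind the back wall: x -126 to -41, 18 wide (y), z 38 to 62 mm. Three carrots stand on it
- tray_grip (a point): middle of the tray's handle bar, 50 mm above its underside, at x = -80 mm
- tray_lip (a point): middle of the tray's open front edge, on its underside, at x = +115 mm
- pan: round steel pan, loose, 1 kg, outer radius 90 mm at the rim, wall 4 mm, 85 mm high, two small side handles at the rim. Origin: centre of the underside.
- pan_in (a point): centre of the pan's inner floor
- potato1: origin at the centre of a whole small potato, brown-yellow, 48 mm long and 37 mm thick with round ends, 25 to 50 g, smooth and slippery (friction about 0.3), starts lying in the dish
- potato2: origin at the centre of a whole small potato, brown-yellow, 48 mm long and 37 mm thick with round ends, 25 to 50 g, smooth and slippery (friction about 0.3), starts lying in the dish
- potato3: origin at the centre of a whole small potato, brown-yellow, 48 mm long and 37 mm thick with round ends, 25 to 50 g, smooth and slippery (friction about 0.3), starts lying in the dish
- carrot1: origin at the centre of an orange carrot chunk, stubby cylinder 36 mm across and 28 mm high, 25 g, starts standing on the tray
- carrot2: origin at the centre of an orange carrot chunk, stubby cylinder 36 mm across and 28 mm high, 25 g, starts standing on the tray
- carrot3: origin at the centre of an orange carrot chunk, stubby cylinder 36 mm across and 28 mm high, 25 g, starts standing on the tray
- oil_bottle: green oil bottle, 60 mm across, 240 mm tall, loose, bystander; origin: centre of its underside
- mug: white mug, 76 mm across plus a handle, 90 mm tall, loose, bystander; origin: centre of its underside
- jar: amber jar with red lid, 72 mm across, 110 mm tall, loose, bystander; origin: centre of its underside
- can: green-labelled can, 74 mm across, 110 mm tall, loose, bystander; origin: centre of its underside
- bowl: white bowl, 130 mm across, 55 mm tall, loose, bystander; origin: centre of its underside

How it is judged (in metres and radians):
On the way, in this order (a step that is already met when the one before it is completed fails the run):
1. a potato is in the scoop, lifted out of the dish (more than 100 mm above the worktop) (((x of potato1 in the frame of scoop between -0.05 and 0.05 m and y of potato1 in the frame of scoop between -0.045 and 0.045 m and z of potato1 in the frame of scoop between 0 and 0.075 m and height (world z) of potato1 above 0.1 m) or (x of potato2 in the frame of scoop between -0.05 and 0.05 m and y of potato2 in the frame of scoop between -0.045 and 0.045 m and z of potato2 in the frame of scoop between 0 and 0.075 m and height (world z) of potato2 above 0.1 m) or (x of potato3 in the frame of scoop between -0.05 and 0.05 m and y of potato3 in the frame of scoop between -0.045 and 0.045 m and z of potato3 in the frame of scoop between 0 and 0.075 m and height (world z) of potato3 above 0.1 m))), for 0.2 s.
2. all three potatoes are in the pan (horizontal distance between each of potato1, potato2, potato3 and pan_in below 0.086 m and z of potato1 in the frame of pan between 0 and 0.085 m and z of potato2 in the frame of pan between 0 and 0.085 m and z of potato3 in the frame of pan between 0 and 0.085 m), for 0.2 s.
3. all three carrots are in the pan as well, with the potatoes (all of step 2 and horizontal distance between each of carrot1, carrot2, carrot3 and pan_in below 0.086 m and z of carrot1 in the frame of pan between 0 and 0.085 m and z of carrot2 in the frame of pan between 0 and 0.085 m and z of carrot3 in the frame of pan between 0 and 0.085 m), for 0.2 s.
At the end, for the whole second after the job is handed in: All potatoes and carrots inside the pan, below its rim; pan upright (5 degrees), within 50 mm of its start; scoop and tray at rest flat on the worktop (undersides within 6 mm of it, level within 5 degrees), the scoop not in the dish (its centre over 80 mm from the dish's) (all of step 3 and linear speed of each of potato1, potato2, potato3, carrot1, carrot2, carrot3 below 0.05 m/s and height (world z) of each of scoop, tray below 0.006 m and angle between each of scoop, tray, pan's own z axis and vertical below 0.08 rad and linear speed of each of scoop, tray below 0.03 m/s and horizontal distance between scoop and tub above 0.08 m and distance of pan from where it was at the start of the episode below 0.05 m); the robot touches nothing.
It fails at once if the gripper's fingers or the arm press on a potato or a carrot (over 0.5 N) (contact force between any of the fingers, the arm and potato1 above 0.5 N or contact force between any of the fingers, the arm and potato2 above 0.5 N or contact force between any of the fingers, the arm and potato3 above 0.5 N or contact force between any of the fingers, the arm and carrot1 above 0.5 N or contact force between any of the fingers, the arm and carrot2 above 0.5 N or contact force between any of the fingers, the arm and carrot3 above 0.5 N).
It fails at once if the bottle, mug, jar, can or bowl is moved by more than 30 mm or tipped over (distance of any of oil_bottle, mug, jar, can, bowl from where it was at the start of the episode above 0.03 m or angle between any of oil_bottle, mug, jar, can, bowl's own z axis and vertical above 0.4 rad).
It also fails if it takes over 72 s, if anything falls off the work surface, if the arm or the gripper's body presses on something with over 40 N, if the wrist force passes 120 N, or if a joint passes its speed limit or range.

## Working session

There is one attempt and no reset: what is moved stays moved. The work goes in short steps, Python scripts to look and compute and a tool call to move; the robot and the scene stay as the last step left them, time stands still between calls to the robot, and variables do not carry over. Pictures are saved under pics/ and viewed, at most 10 in all, crops included, and the job is handed in when it is done.

Besides the shell and the picture viewer there is one more tool, called after "Request:" as name([rows], argument=value, ...), one row to a line, values as JSON. carry_out: Moves the arm, as the interface text tells. Its arguments: {"type":"object","properties":{"deltas":{"type":"array","items":{"type":"array","items":{"type":"array","items":{"type":"number"}}}}},"required":["deltas"]}

```bash
mkdir -p pics
python3 - <<'E'
from rig import telemetry,capture,camera_info,bot
import cv2,numpy as np
for n in("scene","side"):
    cv2.imwrite(f"pics/{n}0.png",capture(n)[:,:,::-1])
np.set_printoptions(precision=4,suppress=True)
for n in("scene","side","wrist"):
    print(n,camera_info(n))
s=telemetry.read_state();print(s);print([a for a in dir(bot) if a[0]!='_'])
E
```

```text
scene {'mtx': array([[393.115 ,   0.    , 279.2039],
       [  0.    , 393.115 , 209.962 ],
       [  0.    ,   0.    ,   1.    ]]), 'k1': -0.08755839179519923, 'cam_to_world': array([[ 0.8385,  0.3368, -0.4283,  0.9122],
       [ 0.5446, -0.4958,  0.6764, -0.6073],
       [ 0.0155, -0.8004, -0.5992,  0.6281],
       [ 0.    ,  0.    ,  0.    ,  1.    ]])}
side {'mtx': array([[510.0717,   0.    , 282.5773],
       [  0.    , 510.0717, 205.0765],
       [  0.    ,   0.    ,   1.    ]]), 'k1': -0.026726738665313086, 'cam_to_world': array([[ 0.924 , -0.261 ,  0.2796,  0.1371],
       [-0.3824, -0.6164,  0.6883, -1.0127],
       [-0.0073, -0.7429, -0.6693,  1.0771],
       [ 0.    ,  0.    ,  0.    ,  1.    ]])}
wrist {'mtx': array([[325.4838,   0.    , 275.2012],
       [  0.    , 325.4838, 211.4342],
       [  0.    ,   0.    ,   1.    ]]), 'k1': -0.04719379727921441, 'T_tool_cam': array([[ 0.0009, -0.9612, -0.276 ,  0.0767],
       [ 1.    ,  0.0004,  0.0019, -0.0003],
       [-0.0017, -0.276 ,  0.9612, -0.1624],
       [ 0.    ,  0.    ,  0.    ,  1.    ]])}
{'time_s': 0.1, 'joint_positions': array([-74.1707,  30.2731,  82.1471,   0.0007,  67.6884, -10.2291]), 'qvel': array([ 0.0481, -0.0462, -0.2826,  0.0313, -0.0705,  0.0718]), 'tau': array([ -0.0008, -44.099 , -17.7149,   0.0635,   0.0534,  -0.    ]), 'position': array([ 0.2744, -0.5608,  0.2217]), 'tcp_rot': array([[ 0.8983,  0.4393, -0.0005],
       [ 0.4393, -0.8983,  0.0018],
       [ 0.0003, -0.0019, -1.    ]]), 'force': array([-0.3019,  0.6975, -1.134 ]), 'moment': array([ 0.0119, -0.008 , -0.0071]), 'grasp_force': 0.0, 'opening': 0.9991684019706244}
['PlanningError', 'tcp_to_grasp']
```

View pics/scene0.png

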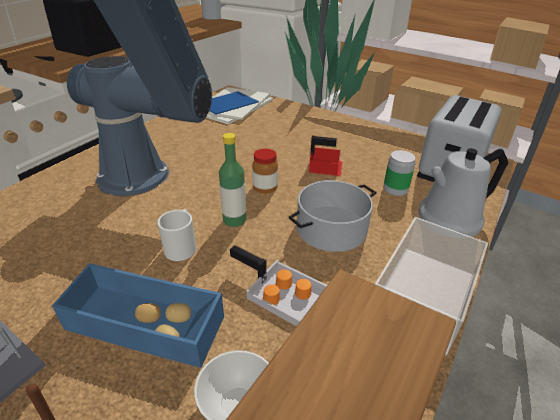

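View pics/side0.png

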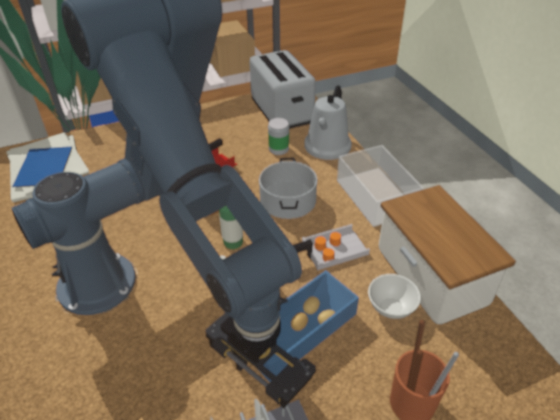

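The scene view shows the dish at (140,312) with potatoes at (148,313), (178,313) and (167,333), the tray and its carrots near (285,288), and the pan at (335,215). The red scoop is at (325,160) with its handle at (322,142). The side view shows the dish at (315,320), the tray at (335,245) and the pan at (288,190), with the arm partly hiding the scoop at (222,155).

```bash
cat > h.py <<'E'
import numpy as np,cv2
from scipy.spatial.transform import Rotation as R
from rig import telemetry,capture,camera_info
np.set_printoptions(precision=4,suppress=True)
def cam(n,s=None):
    c=camera_info(n)
    if n!="wrist": T=c["cam_to_world"]
    else:
        A=np.eye(4);A[:3,:3]=s["tcp_rot"];A[:3,3]=s["position"];T=A@c["T_tool_cam"]
    return c["mtx"],c["k1"],T
def ray(C,uv):
    K,k,T=C
    p=cv2.undistortPoints(np.array(uv,float).reshape(-1,1,2),K,np.array([k,0,0,0.]))[:,0]
    return T[:3,3],np.c_[p,np.ones(len(p))]@T[:3,:3].T
def onz(C,uv,z):
    o,d=ray(C,uv);return o+d*((np.asarray(z)-o[2])/d[:,2])[:,None]
def proj(C,P):
    K,k,T=C;W=np.linalg.inv(T)
    return cv2.projectPoints(np.asarray(P,float).reshape(-1,1,3),cv2.Rodrigues(W[:3,:3])[0],W[:3,3],K,np.array([k,0,0,0.]))[0][:,0]
E
python3 - <<'E'
from h import *
C=cam("scene");S=cam("side")
def p(n,c,uv,z):print(n,onz(c,uv,np.array(z,float)))
p("pots",C,[[148,313],[178,313],[167,333]],[.025]*3)
p("pots side",S,[[312,304],[300,321],[327,317]],[.025]*3)
p("tub rim corners",C,[[88,268],[223,291],[193,341],[58,308]],[.07]*4)
p("carrots",C,[[284,279],[271,295],[302,289]],[.018]*3)
p("carrots side",S,[[335,239],[320,243],[329,254]],[.018]*3)
p("tray handle end",C,[[232,252],[264,266]],[.062]*2)
p("tray side",S,[[295,248],[311,245],[359,231],[369,250],[315,266]],[.05,.05,.02,.02,.02])
p("pan rim ctr",C,[[335,202]],[.085]);p("pan s",S,[[288,180]],[.085])
p("scoop",C,[[311,138],[336,140],[310,172],[341,174]],[.1,.1,0,0])
p("bot,jar,mug,can,bowl",C,[[235,222],[265,185],[180,255],[398,190],[235,410]],[0]*5)
E
```

```text
pots [[ 0.4527 -0.3421  0.025 ]
 [ 0.5    -0.3093  0.025 ]
 [ 0.5156 -0.3539  0.025 ]]
pots side [[ 0.502  -0.3063  0.025 ]
 [ 0.453  -0.3416  0.025 ]
 [ 0.5195 -0.3567  0.025 ]]
tub rim corners [[ 0.3026 -0.3542  0.07  ]
 [ 0.5638 -0.247   0.07  ]
 [ 0.5921 -0.3596  0.07  ]
 [ 0.3437 -0.4495  0.07  ]]
carrots [[ 0.6164 -0.1161  0.018 ]
 [ 0.6182 -0.1677  0.018 ]
 [ 0.6621 -0.1191  0.018 ]]
carrots side [[ 0.663  -0.1178  0.018 ]
 [ 0.6162 -0.1153  0.018 ]
 [ 0.621  -0.1636  0.018 ]]
tray handle end [[ 0.5058 -0.1476  0.062 ]
 [ 0.5851 -0.1439  0.062 ]]
tray side [[ 0.5302 -0.1328  0.05  ]
 [ 0.5755 -0.1396  0.05  ]
 [ 0.7415 -0.1177  0.02  ]
 [ 0.7307 -0.1954  0.02  ]
 [ 0.5652 -0.1901  0.02  ]]
pan rim ctr [[0.6168 0.1071 0.085 ]]
pan s [[0.611  0.1074 0.085 ]]
scoop [[0.4178 0.3434 0.1   ]
 [0.4854 0.3749 0.1   ]
 [0.4355 0.3182 0.    ]
 [0.5198 0.3622 0.    ]]
bot,jar,mug,can,bowl [[ 0.3977 -0.0049  0.    ]
 [ 0.363   0.1802  0.    ]
 [ 0.3681 -0.173   0.    ]
 [ 0.6966  0.3774  0.    ]
 [ 0.6969 -0.3885  0.    ]]
```

```bash
cat >> h.py <<'E'
import json,os
def yawR(deg,pitch=0):  # tool: x along yaw, pointing down; pitch>0: held object's +x end goes up
    y=np.radians(deg);x=np.array([np.cos(y),np.sin(y),0]);z=np.array([0,0,-1.]);B=np.c_[x,np.cross(z,x),z]
    return B@R.from_rotvec([0,np.radians(pitch),0]).as_matrix()
def load():
    if os.path.exists("cmd.json"):
        d=json.load(open("cmd.json"));return np.array(d["p"]),np.array(d["R"])
    return np.array([.275,-.561,.223]),yawR(26.06)
def save(p,M):json.dump(dict(p=list(p),R=np.array(M).tolist()),open("cmd.json","w"))
def apply(p,M,row):
    r=np.array(row,float);return p+M@(r[:3]*.15),M@R.from_rotvec(r[3:6]*2*np.pi).as_matrix()
def delta(p,M,p2,M2):
    return np.r_[M.T@(np.asarray(p2)-p)/.15,R.from_matrix(M.T@M2).as_rotvec()/(2*np.pi)]
def plan(targets,commit=True):
    """targets: (pos,R); prints per call the final row (rounded) and chains; shift limits split evenly"""
    p,M=load()
    for p2,M2 in targets:
        d=delta(p,M,p2,M2);n=int(np.ceil(max(abs(d[:3]).max(),np.degrees(np.linalg.norm(d[3:])*2*np.pi)/71,1e-9)))
        p0,M0=p,M;rv=R.from_matrix(M0.T@M2).as_rotvec()
        for i in range(1,n+1):
            d=np.round(delta(p,M,p0+(np.asarray(p2)-p0)*i/n,M0@R.from_rotvec(rv*i/n).as_matrix()),3)
            mm=np.linalg.norm(d[:3])*150;dg=np.linalg.norm(d[3:])*360
            print("call",d.tolist(),"mm %.0f deg %.1f rows>=%.1f"%(mm,dg,max(mm/41.7,dg/7.16)))
            p,M=apply(p,M,d)
    if commit:save(p,M)
def log():
    s=telemetry.read_state();open("log.txt","a").write(json.dumps([list(map(float,s["joint_positions"])),list(map(float,s["position"])),np.array(s["tcp_rot"]).tolist()])+"\n")
    return s
def chk():
    s=log();p,M=load();print("t",s["time_s"],"pos",s["position"],"err mm",(s["position"]-p)*1e3,"deg",np.degrees(R.from_matrix(M.T@s["tcp_rot"]).magnitude()),"q",s["joint_positions"],"F",s["force"],"open",s["opening"],"g",s["grasp_force"]);return s
E
python3 -c "
from h import *
log();plan([((.43,-.25,.36),yawR(26.06)),((.46,.28,.36),yawR(26.06))])"
```

```text
call [0.92, -0.704, -0.457, 0.0, 0.0, 0.0] mm 187 deg 0.0 rows>=4.5
call [0.919, -0.705, -0.456, 0.0, 0.0, 0.0] mm 187 deg 0.0 rows>=4.5
call [0.433, -0.771, -0.0, 0.0, 0.0, 0.0] mm 133 deg 0.0 rows>=3.2
call [0.433, -0.772, -0.0, 0.0, 0.0, 0.0] mm 133 deg 0.0 rows>=3.2
call [0.433, -0.771, -0.0, 0.0, 0.0, 0.0] mm 133 deg 0.0 rows>=3.2
call [0.433, -0.772, -0.0, 0.0, 0.0, 0.0] mm 133 deg 0.0 rows>=3.2
```

Request:
carry_out([
  [[0.92, -0.704, -0.457, 0, 0, 0, -1], [0.92, -0.704, -0.457, 0, 0, 0, -1], [0.92, -0.704, -0.457, 0, 0, 0, -1], [0.92, -0.704, -0.457, 0, 0, 0, -1], [0.92, -0.704, -0.457, 0, 0, 0, -1], [0.92, -0.704, -0.457, 0, 0, 0, -1], [0.92, -0.704, -0.457, 0, 0, 0, -1], [0.92, -0.704, -0.457, 0, 0, 0, -1], [0.92, -0.704, -0.457, 0, 0, 0, -1], [0.92, -0.704, -0.457, 0, 0, 0, -1]],
])

```text
time_s: 0.93
position: [0.3514, -0.4069, 0.2902]
tcp_rot: [[0.899, 0.438, -0.001], [0.438, -0.899, 0.001], [-0.0, -0.001, -1.0]]
force: [0.2, 0.7, -0.7]
opening: 0.998
grasp_force: 0.0
```

Request:
carry_out([
  [[0.919, -0.705, -0.456, 0, 0, 0, -1], [0.919, -0.705, -0.456, 0, 0, 0, -1], [0.919, -0.705, -0.456, 0, 0, 0, -1], [0.919, -0.705, -0.456, 0, 0, 0, -1], [0.919, -0.705, -0.456, 0, 0, 0, -1], [0.919, -0.705, -0.456, 0, 0, 0, -1], [0.919, -0.705, -0.456, 0, 0, 0, -1], [0.919, -0.705, -0.456, 0, 0, 0, -1], [0.919, -0.705, -0.456, 0, 0, 0, -1], [0.919, -0.705, -0.456, 0, 0, 0, -1]],
])

```text
time_s: 1.77
position: [0.4288, -0.2516, 0.3585]
tcp_rot: [[0.899, 0.437, -0.002], [0.437, -0.899, 0.001], [-0.001, -0.002, -1.0]]
force: [-0.2, 0.3, 0.1]
opening: 0.996
grasp_force: 0.0
```

```bash
python3 -c "
from h import *
s=log();print(s['time_s'],s['position'],s['tcp_rot'],s['joint_positions'])
np.save('s1.npy',s,allow_pickle=True)
cv2.imwrite('pics/w1.png',capture('wrist')[:,:,::-1])"
```

```text
1.7667 [ 0.4288 -0.2516  0.3585] [[ 0.8994  0.4372 -0.0015]
 [ 0.4372 -0.8994  0.001 ]
 [-0.0009 -0.0016 -1.    ]] [-43.292   11.9529  88.8419  -0.0172  79.3086  20.7851]
```

Request:
carry_out([
  [[0.433, -0.771, 0, 0, 0, 0, -1], [0.433, -0.771, 0, 0, 0, 0, -1], [0.433, -0.771, 0, 0, 0, 0, -1], [0.433, -0.771, 0, 0, 0, 0, -1], [0.866, -0.9, 0, 0, 0, 0, -1], [0.866, -0.9, 0, 0, 0, 0, -1], [0.866, -0.9, 0, 0, 0, 0, -1], [0.866, -0.9, 0, 0, 0, 0, -1], [0.866, -0.9, 0, 0, 0, 0, -1], [0.866, -0.9, 0, 0, 0, 0, -1]],
])

```text
time_s: 2.65
position: [0.4862, -0.0731, 0.3592]
tcp_rot: [[0.899, 0.438, -0.001], [0.438, -0.899, -0.0], [-0.001, -0.0, -1.0]]
force: [-1.1, 0.6, -0.3]
opening: 0.999
grasp_force: 0.0
```

```bash
python3 -c "
from h import *
p,M=np.array([.275,-.561,.223]),yawR(26.06)
for r in([.92,-.704,-.457,0,0,0],[.919,-.705,-.456,0,0,0],[.866,-.9,0,0,0,0]):p,M=apply(p,M,r)
save(p,M);chk()
plan([((.44,.28,.36),yawR(26.06))])"
```

```text
t 2.65 pos [ 0.4862 -0.0731  0.3592] err mm [-1.1336 -1.527  -0.7528] deg 0.11474186182242124 q [-21.5811  11.3977  89.4763  -0.0333  79.185   42.458 ] F [-1.0574  0.6042 -0.3372] open 0.9987900059005789 g 0.0
call [0.249, -0.748, -0.0, 0.0, 0.0, 0.0] mm 118 deg 0.0 rows>=2.8
call [0.248, -0.748, -0.0, 0.0, 0.0, 0.0] mm 118 deg 0.0 rows>=2.8
call [0.249, -0.748, -0.0, 0.0, 0.0, 0.0] mm 118 deg 0.0 rows>=2.8
```

View pics/w1.png

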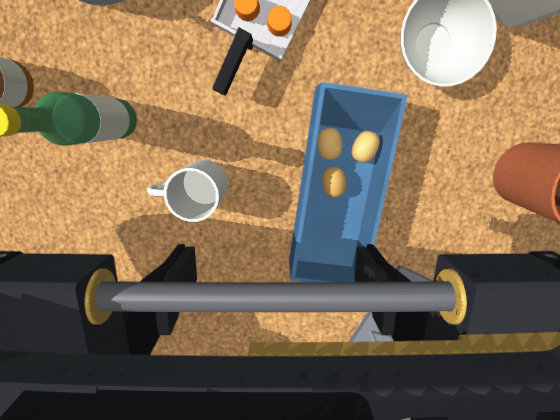

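The wrist view shows the dish rim corners at (321,83), (406,95), (356,285) and (291,278), the potatoes at (330,143), (366,146) and (335,182), and the tray handle from (247,35) to (221,90).

Request:
carry_out([
  [[0.249, -0.748, 0, 0, 0, 0, -1], [0.249, -0.748, 0, 0, 0, 0, -1], [0.249, -0.748, 0, 0, 0, 0, -1], [0.249, -0.748, 0, 0, 0, 0, -1], [0.249, -0.748, 0, 0, 0, 0, -1], [0.249, -0.748, 0, 0, 0, 0, -1], [0.249, -0.748, 0, 0, 0, 0, -1], [0.249, -0.748, 0, 0, 0, 0, -1], [0.249, -0.748, 0, 0, 0, 0, -1], [0.249, -0.748, 0, 0, 0, 0, -1]],
])

```text
time_s: 3.48
position: [0.4714, 0.0442, 0.3594]
tcp_rot: [[0.899, 0.438, -0.0], [0.438, -0.899, -0.0], [-0.0, -0.0, -1.0]]
force: [0.2, -0.6, 0.0]
opening: 0.998
grasp_force: 0.0
```

Request:
carry_out([
  [[0.248, -0.748, 0, 0, 0, 0, -1], [0.248, -0.748, 0, 0, 0, 0, -1], [0.248, -0.748, 0, 0, 0, 0, -1], [0.248, -0.748, 0, 0, 0, 0, -1], [0.248, -0.748, 0, 0, 0, 0, -1], [0.248, -0.748, 0, 0, 0, 0, -1], [0.248, -0.748, 0, 0, 0, 0, -1], [0.248, -0.748, 0, 0, 0, 0, -1], [0.248, -0.748, 0, 0, 0, 0, -1], [0.248, -0.748, 0, 0, 0, 0, -1]],
])

```text
time_s: 4.32
position: [0.4556, 0.1614, 0.3595]
tcp_rot: [[0.899, 0.438, 0.0], [0.438, -0.899, -0.0], [-0.0, 0.0, -1.0]]
force: [-0.4, 0.1, 0.1]
opening: 1.002
grasp_force: 0.0
```

```bash
python3 -c "
from h import *
p,M=np.array([.275,-.561,.223]),yawR(26.06)
for r in([.92,-.704,-.457,0,0,0],[.919,-.705,-.456,0,0,0],[.866,-.9,0,0,0,0],[.249,-.748,0,0,0,0],[.248,-.748,0,0,0,0]):p,M=apply(p,M,r)
save(p,M);s=chk()
np.save('s2.npy',s,allow_pickle=True)
cv2.imwrite('pics/w2.png',capture('wrist')[:,:,::-1])
C=cam('wrist',np.load('s1.npy',allow_pickle=True).item())
print('rim',onz(C,[[321,83],[406,95],[356,285],[291,278]],np.full(4,.07)))
print('pots',onz(C,[[330,143],[366,146],[335,182]],np.full(3,.0245)))
print('trayhandle',onz(C,[[247,35],[221,90]],np.full(2,.062)))
"
```

```text
t 4.3167 pos [0.4556 0.1614 0.3595] err mm [-0.1461 -1.3214 -0.4379] deg 0.10053421562118327 q [ 6.2344 10.5781 90.4993 -0.0047 78.923  70.2757] F [-0.3619  0.056   0.1139] open 1.002369767037676 g 0.0
rim [[ 0.564  -0.2522  0.07  ]
 [ 0.6012 -0.3603  0.07  ]
 [ 0.3292 -0.4396  0.07  ]
 [ 0.2961 -0.3433  0.07  ]]
pots [[ 0.5015 -0.3078  0.0245]
 [ 0.5216 -0.3588  0.0245]
 [ 0.4526 -0.3432  0.0245]]
trayhandle [[ 0.5753 -0.14    0.062 ]
 [ 0.4989 -0.137   0.062 ]]
```

View pics/w2.png

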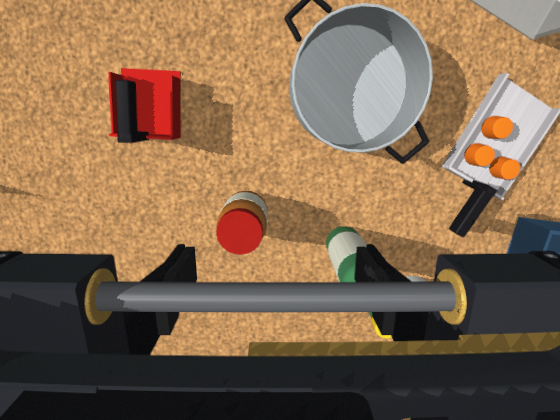

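The scoop is at image left (145,103), its bar running from (120,75) to (127,142), and the pan and tray are at upper right. I'll enlarge the scoop and tray in one picture to pick their corners.

```bash
python3 -c "
import cv2,numpy as np
a=cv2.imread('pics/w2.png');b=cv2.imread('pics/scene0.png')
f=lambda i,x,y,w,h,k:cv2.resize(i[y:y+h,x:x+w],None,fx=k,fy=k,interpolation=cv2.INTER_CUBIC)
A=f(a,95,55,100,100,4);B=f(a,435,60,125,188//1,3)[:, :400]
T=f(b,295,130,60,50,5)
c=np.zeros((600,800,3),np.uint8);c[:400,:400]=A;c[:564,400:400+B.shape[1]]=B[:564];t=cv2.resize(T,(240,200));c[400:600,:240]=t
cv2.imwrite('pics/c1.png',c)"
```

```text
(no output)
```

View pics/c1.png

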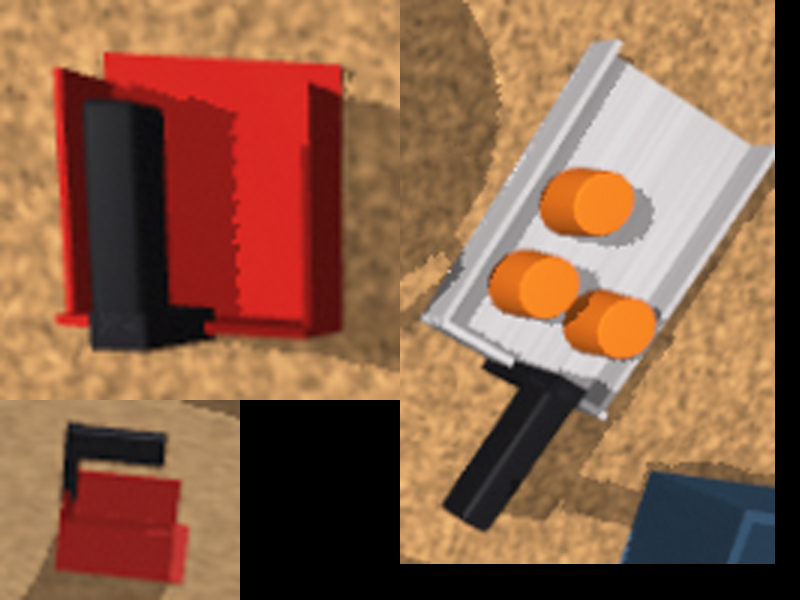

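```bash
cat > fit.py <<'E'
from h import *
from scipy.optimize import least_squares
s2=np.load('s2.npy',allow_pickle=True).item();s1=np.load('s1.npy',allow_pickle=True).item()
C=cam('wrist',s2);C1=cam('wrist',s1);S=cam("scene")
def fit(obs,x0):
    def f(v):
        c,s=np.cos(v[2]),np.sin(v[2]);r=[]
        for Cc,M,uv in obs:
            M=np.array(M,float)/1e3;W=np.c_[v[0]+c*M[:,0]-s*M[:,1],v[1]+s*M[:,0]+c*M[:,1],M[:,2]]
            r.append((proj(Cc,W)-np.array(uv)).ravel())
        return np.concatenate(r)
    o=least_squares(f,x0,loss="soft_l1");print(o.x[:2],np.degrees(o.x[2]));print(f(o.x).reshape(-1,2).round(1).tolist());return o.x
q=lambda a,k,x,y:np.array(a,float)/k+[x,y]
print("scoop");fit([(C,[[49.5,-45,0],[49.5,42,2],[49.5,45,42],[49.5,-45,42],[-49.5,-45,0],[-49.5,45,50],[-49.5,-45,50],[25,9,100],[-52,9,100]],
 q([[342,66],[105,52],[55,68],[308,83],[342,328],[57,320],[305,338],[85,100],[92,350]],4,95,55))],[.46,.37,.4])
print("tray");fit([(C,[[-126,-9,62],[-126,9,38],[-45,55,0],[-45,-55,20],[115,55,0],[115,55,20]],q([[87,530],[43,507],[23,318],[205,417],[190,45],[220,42]],3,435,60))],[.63,-.14,0])
print("tub");fit([(C1,[[144,58,70],[144,-58,70],[-144,-58,70],[-144,58,70]],[[321,83],[406,95],[356,285],[291,278]]),
 (S,[[-144,58,70],[144,58,70],[144,-58,70],[-144,-58,70]],[[88,268],[223,291],[193,341],[58,308]])],[.45,-.35,.35])
print("pan",onz(C,[[361,78]],[.085]))
print("carrots",onz(C,q([[604,205],[548,287],[625,330]],3,435-400/3,60),[.032]*3))
print("can/jar/bottle",onz(C,[[240,232]],[.11]))
E
python3 fit.py
```

```text
scoop
[0.4615 0.3751] 22.218160202490353
[[0.2, 0.1], [1.6, 0.3], [-0.8, -8.0], [0.3, -8.3], [0.5, 1.4], [-0.1, 1.9], [0.1, 1.0], [-1.6, -0.7], [-0.0, 0.2]]
tray
[ 0.6216 -0.1383] -0.7494175703982391
[[2.0, 1.8], [-0.6, -0.6], [-0.3, 0.7], [-0.7, 0.3], [1.0, -0.4], [-0.2, -1.0]]
tub
[ 0.4471 -0.3522] 19.065196680825224
[[-1.2, -0.8], [0.2, -0.8], [8.2, 3.2], [-0.5, 2.4], [0.9, -5.0], [-1.0, 1.2], [4.4, 3.1], [-6.4, -1.9]]
pan [[0.617 0.119 0.085]]
carrots [[ 0.6645 -0.1174  0.032 ]
 [ 0.6177 -0.1153  0.032 ]
 [ 0.6182 -0.1656  0.032 ]]
can/jar/bottle [[0.3719 0.1726 0.11  ]]
```

Run:
```python
from h import *
from scipy.optimize import minimize
s1=np.load('s1.npy',allow_pickle=True).item()
W=cv2.imread('pics/w1.png');Sc=cv2.imread('pics/scene0.png');Si=cv2.imread('pics/side0.png')
def blue(i):
    h=cv2.cvtColor(i,cv2.COLOR_BGR2HSV);m=cv2.inRange(h,(98,90,30),(118,255,255))
    m=cv2.morphologyEx(m,cv2.MORPH_OPEN,np.ones((3,3)));n,l,st,_=cv2.connectedComponentsWithStats(m)
    return m,l,st
views=[]
for i,C,seed,roi in((W,cam('wrist',s1),(310,250),(slice(60,262),slice(250,430))),(Sc,cam('scene'),(150,345),(slice(240,380),slice(40,240)))):
    m,l,st=blue(i);mm=np.zeros_like(m);r=np.zeros_like(m);r[roi]=1
    mm=cv2.bitwise_and(m,m,mask=r);c=cv2.convexHull(cv2.findNonZero((l==l[seed[1],seed[0]]).astype(np.uint8)*r))
    full=np.zeros_like(m);cv2.fillPoly(full,[c],1);views.append((C,full*r,r));print(full.sum(),l[seed[1],seed[0]],c[:,0].min(0),c[:,0].max(0))
def cost(v,per=False):
    c,s=np.cos(v[2]),np.sin(v[2]);P=np.array([[a*.144,b*.058,z] for a in(-1,1) for b in(-1,1) for z in(0,.07)])
    P=np.c_[v[0]+c*P[:,0]-s*P[:,1],v[1]+s*P[:,0]+c*P[:,1],P[:,2]];t=[]
    for C,full,r in views:
        h=cv2.convexHull((proj(C,P)*16).astype(np.int32)) ;k=np.zeros_like(full);cv2.fillConvexPoly(k,h,1,shift=4);k=k*r
        t.append(1-(k&full).sum()/(k|full).sum())
    return t if per else sum(t)
for vs in([0,1],[0],[1]):
    V=views;views=[V[i] for i in vs]
    b=min((minimize(cost,np.array([.447,-.352,.333])+np.random.randn(3)*[.004,.004,.02],method="Nelder-Mead",options=dict(initial_simplex=None,xatol=1e-5,fatol=1e-6)) for _ in range(12)),key=lambda o:o.fun)
    print(vs,b.x[:2],np.degrees(b.x[2]),cost(b.x,True));views=V
plan([((.454,.372,.20),yawR(22.2)),((.454,.372,.072),yawR(22.2))])
```

```text
15178 1 [290  83] [406 261]
11382 2 [ 53 264] [223 366]
[0, 1] [ 0.447  -0.3529] 18.421912064507428 [np.float64(0.019143707153020273), np.float64(0.018373156214957276)]
[0] [ 0.4475 -0.353 ] 18.804116801507316 [np.float64(0.016907430200168383)]
[1] [ 0.4448 -0.3534] 18.58272666413477 [np.float64(0.016248919619706093)]
call [0.301, -0.629, 0.533, 0.0, 0.0, 0.005] mm 132 deg 1.8 rows>=3.2
call [0.282, -0.639, 0.533, 0.0, 0.0, 0.006] mm 132 deg 2.2 rows>=3.2
call [-0.0, 0.0, 0.854, 0.0, 0.0, -0.0] mm 128 deg 0.0 rows>=3.1
```

Request:
carry_out([
  [[0.301, -0.629, 0.533, 0, 0, 0.005, -1], [0.301, -0.629, 0.533, 0, 0, 0.005, -1], [0.301, -0.629, 0.533, 0, 0, 0.005, -1], [0.301, -0.629, 0.533, 0, 0, 0.005, -1], [0.301, -0.629, 0.533, 0, 0, 0.005, -1], [0.301, -0.629, 0.533, 0, 0, 0.005, -1], [0.301, -0.629, 0.533, 0, 0, 0.005, -1], [0.301, -0.629, 0.533, 0, 0, 0.005, -1], [0.301, -0.629, 0.533, 0, 0, 0.005, -1], [0.301, -0.629, 0.533, 0, 0, 0.005, -1]],
])

```text
time_s: 5.2
position: [0.455, 0.2662, 0.2805]
tcp_rot: [[0.912, 0.41, 0.002], [0.41, -0.912, 0.0], [0.002, 0.0, -1.0]]
force: [0.2, 0.5, -0.9]
opening: 1.003
grasp_force: 0.0
```

Request:
carry_out([
  [[0.282, -0.639, 0.533, 0, 0, 0.006, -1], [0.282, -0.639, 0.533, 0, 0, 0.006, -1], [0.282, -0.639, 0.533, 0, 0, 0.006, -1], [0.282, -0.639, 0.533, 0, 0, 0.006, -1], [0.282, -0.639, 0.533, 0, 0, 0.006, -1], [0.282, -0.639, 0.533, 0, 0, 0.006, -1], [0.282, -0.639, 0.533, 0, 0, 0.006, -1], [0.282, -0.639, 0.533, 0, 0, 0.006, -1], [0.282, -0.639, 0.533, 0, 0, 0.006, -1], [0.282, -0.639, 0.533, 0, 0, 0.006, -1]],
])

```text
time_s: 6.03
position: [0.4543, 0.371, 0.2007]
tcp_rot: [[0.927, 0.375, 0.002], [0.375, -0.927, 0.001], [0.002, -0.0, -1.0]]
force: [0.3, 0.3, -0.3]
opening: 1.002
grasp_force: 0.0
```

Request:
carry_out([
  [[0, 0, 0.12, 0, 0, 0, -1], [0, 0, 0.24, 0, 0, 0, -1], [0, 0, 0.36, 0, 0, 0, -1], [0, 0, 0.48, 0, 0, 0, -1], [0, 0, 0.6, 0, 0, 0, -1], [0, 0, 0.7, 0, 0, 0, -1], [0, 0, 0.8, 0, 0, 0, -1], [0, 0, 0.854, 0, 0, 0, -1], [0, 0, 0.854, 0, 0, 0, -1], [0, 0, 0.854, 0, 0, 0, -1]],
])

```text
time_s: 6.87
position: [0.4538, 0.3715, 0.0717]
tcp_rot: [[0.927, 0.376, -0.0], [0.376, -0.927, -0.0], [-0.0, 0.0, -1.0]]
force: [-0.1, 0.3, 0.2]
opening: 1.002
grasp_force: 0.0
```

Request:
carry_out([
  [[0, 0, 0, 0, 0, 0, 1], [0, 0, 0, 0, 0, 0, 1], [0, 0, 0, 0, 0, 0, 1], [0, 0, 0, 0, 0, 0, 1], [0, 0, 0, 0, 0, 0, 1], [0, 0, 0, 0, 0, 0, 1], [0, 0, 0, 0, 0, 0, 1], [0, 0, 0, 0, 0, 0, 1], [0, 0, 0, 0, 0, 0, 1], [0, 0, 0, 0, 0, 0, 1]],
])

```text
time_s: 7.7
position: [0.4536, 0.3717, 0.0715]
tcp_rot: [[0.927, 0.376, -0.0], [0.376, -0.927, -0.0], [-0.0, 0.0, -1.0]]
force: [-0.3, 0.0, -1.2]
opening: 0.322
grasp_force: 0.0
```

```bash
python3 -c "
from h import *
chk()"
```

```text
t 7.7 pos [0.4536 0.3717 0.0715] err mm [-0.4115 -0.4303 -0.4834] deg 0.002896735887966895 q [28.4178 39.1767 94.518  -0.0008 46.308  96.3173] F [-0.3325  0.0329 -1.2184] open 0.3224087908959188 g 0.0
```

Run:
```python
from h import *
Y=18.6;c,s=np.cos(np.radians(Y)),np.sin(np.radians(Y))
tub=lambda x,y,z:(.4468+c*x-s*y,-.353+s*x+c*y,z)
plan([((.454,.372,.192),yawR(22.2)),((.54,.25,.28),yawR(21)),((.56,0,.28),yawR(20)),(tub(-.09,0,.25),yawR(Y)),(tub(-.092,0,.165),yawR(Y))])
```

```text
call [-0.0, 0.0, -0.8, 0.0, 0.0, -0.0] mm 120 deg 0.0 rows>=2.9
call [0.225, 0.97, -0.587, 0.0, 0.0, 0.003] mm 173 deg 1.1 rows>=4.2
call [-0.237, 0.802, -0.0, 0.0, 0.0, 0.001] mm 125 deg 0.4 rows>=3.0
call [-0.231, 0.803, -0.0, 0.0, 0.0, 0.002] mm 125 deg 0.7 rows>=3.0
call [-0.704, 0.647, 0.067, 0.0, 0.0, 0.001] mm 144 deg 0.4 rows>=3.4
call [-0.7, 0.651, 0.066, 0.0, 0.0, 0.001] mm 144 deg 0.4 rows>=3.4
call [-0.696, 0.656, 0.067, 0.0, 0.0, 0.002] mm 144 deg 0.7 rows>=3.4
call [-0.013, -0.0, 0.567, 0.0, 0.0, -0.0] mm 85 deg 0.0 rows>=2.0
```

Request:
carry_out([
  [[0, 0, 0, 0, 0, 0, 1], [0, 0, 0, 0, 0, 0, 1], [0, 0, 0, 0, 0, 0, 1], [0, 0, 0, 0, 0, 0, 1], [0, 0, -0.08, 0, 0, 0, 1], [0, 0, -0.24, 0, 0, 0, 1], [0, 0, -0.4, 0, 0, 0, 1], [0, 0, -0.56, 0, 0, 0, 1], [0, 0, -0.72, 0, 0, 0, 1], [0, 0, -0.8, 0, 0, 0, 1]],
])

```text
time_s: 8.53
position: [0.4548, 0.3723, 0.1953]
tcp_rot: [[0.926, 0.376, 0.004], [0.376, -0.926, 0.002], [0.005, -0.0, -1.0]]
force: [-0.1, -0.0, -1.0]
opening: 0.205
grasp_force: 30.0
```

```bash
python3 -c "
from h import *
s=log();print(s['position'],s['force'],s['opening'],s['grasp_force'],s['moment'])"
```

```text
[0.4548 0.3723 0.1953] [-0.0525 -0.03   -0.9797] 0.20534345030497567 29.999800845980644 [ 0.0215 -0.0581  0.0192]
```

Request:
carry_out([
  [[0.045, 0.194, -0.117, 0, 0, 0.003, 1], [0.09, 0.388, -0.235, 0, 0, 0.003, 1], [0.135, 0.582, -0.352, 0, 0, 0.003, 1], [0.18, 0.776, -0.47, 0, 0, 0.003, 1], [0.225, 0.97, -0.587, 0, 0, 0.003, 1], [0.225, 0.97, -0.587, 0, 0, 0.003, 1], [0.225, 0.97, -0.587, 0, 0, 0.003, 1], [0.225, 0.97, -0.587, 0, 0, 0.003, 1], [0.225, 0.97, -0.587, 0, 0, 0.003, 1], [0.225, 0.97, -0.587, 0, 0, 0.003, 1]],
])

```text
time_s: 9.37
position: [0.5381, 0.2503, 0.2786]
tcp_rot: [[0.933, 0.36, -0.003], [0.36, -0.933, -0.0], [-0.003, -0.001, -1.0]]
force: [0.1, 1.1, -2.2]
opening: 0.205
grasp_force: 30.0
```

Request:
carry_out([
  [[-0.047, 0.16, 0, 0, 0, 0.001, 1], [-0.095, 0.32, 0, 0, 0, 0.001, 1], [-0.142, 0.48, 0, 0, 0, 0.001, 1], [-0.19, 0.64, 0, 0, 0, 0.001, 1], [-0.237, 0.802, 0, 0, 0, 0.001, 1], [-0.237, 0.802, 0, 0, 0, 0.001, 1], [-0.237, 0.802, 0, 0, 0, 0.001, 1], [-0.237, 0.802, 0, 0, 0, 0.001, 1], [-0.237, 0.802, 0, 0, 0, 0.001, 1], [-0.237, 0.802, 0, 0, 0, 0.001, 1]],
])

```text
time_s: 10.2
position: [0.5492, 0.1257, 0.2794]
tcp_rot: [[0.935, 0.355, -0.0], [0.355, -0.935, 0.0], [-0.0, -0.0, -1.0]]
force: [0.9, -0.3, -1.1]
opening: 0.204
grasp_force: 30.0
```

Request:
carry_out([
  [[-0.046, 0.16, 0, 0, 0, 0.002, 1], [-0.092, 0.32, 0, 0, 0, 0.002, 1], [-0.138, 0.48, 0, 0, 0, 0.002, 1], [-0.185, 0.64, 0, 0, 0, 0.002, 1], [-0.231, 0.803, 0, 0, 0, 0.002, 1], [-0.231, 0.803, 0, 0, 0, 0.002, 1], [-0.231, 0.803, 0, 0, 0, 0.002, 1], [-0.231, 0.803, 0, 0, 0, 0.002, 1], [-0.231, 0.803, 0, 0, 0, 0.002, 1], [-0.231, 0.803, 0, 0, 0, 0.002, 1]],
])

```text
time_s: 11.03
position: [0.5595, 0.0008, 0.2795]
tcp_rot: [[0.939, 0.343, -0.0], [0.343, -0.939, 0.0], [-0.0, -0.0, -1.0]]
force: [1.0, -0.6, -2.1]
opening: 0.202
grasp_force: 30.0
```

Request:
carry_out([
  [[-0.14, 0.13, 0.013, 0, 0, 0.001, 1], [-0.28, 0.26, 0.026, 0, 0, 0.001, 1], [-0.42, 0.39, 0.04, 0, 0, 0.001, 1], [-0.56, 0.52, 0.053, 0, 0, 0.001, 1], [-0.704, 0.647, 0.067, 0, 0, 0.001, 1], [-0.704, 0.647, 0.067, 0, 0, 0.001, 1], [-0.704, 0.647, 0.067, 0, 0, 0.001, 1], [-0.704, 0.647, 0.067, 0, 0, 0.001, 1], [-0.704, 0.647, 0.067, 0, 0, 0.001, 1], [-0.704, 0.647, 0.067, 0, 0, 0.001, 1]],
])

```text
time_s: 11.87
position: [0.494, -0.1266, 0.2696]
tcp_rot: [[0.942, 0.337, 0.0], [0.337, -0.942, 0.0], [0.0, -0.0, -1.0]]
force: [0.3, 0.5, -1.6]
opening: 0.206
grasp_force: 30.0
```

Request:
carry_out([
  [[-0.14, 0.13, 0.013, 0, 0, 0.001, 1], [-0.28, 0.26, 0.026, 0, 0, 0.001, 1], [-0.42, 0.39, 0.04, 0, 0, 0.001, 1], [-0.56, 0.52, 0.053, 0, 0, 0.001, 1], [-0.7, 0.651, 0.066, 0, 0, 0.001, 1], [-0.7, 0.651, 0.066, 0, 0, 0.001, 1], [-0.7, 0.651, 0.066, 0, 0, 0.001, 1], [-0.7, 0.651, 0.066, 0, 0, 0.001, 1], [-0.7, 0.651, 0.066, 0, 0, 0.001, 1], [-0.7, 0.651, 0.066, 0, 0, 0.001, 1]],
])

```text
time_s: 12.7
position: [0.4279, -0.2537, 0.2597]
tcp_rot: [[0.944, 0.331, 0.0], [0.331, -0.944, 0.0], [0.0, -0.0, -1.0]]
force: [-0.5, 0.2, -1.6]
opening: 0.206
grasp_force: 30.0
```

Request:
carry_out([
  [[-0.14, 0.13, 0.013, 0, 0, 0.002, 1], [-0.28, 0.26, 0.026, 0, 0, 0.002, 1], [-0.42, 0.39, 0.04, 0, 0, 0.002, 1], [-0.56, 0.52, 0.053, 0, 0, 0.002, 1], [-0.696, 0.656, 0.067, 0, 0, 0.002, 1], [-0.696, 0.656, 0.067, 0, 0, 0.002, 1], [-0.696, 0.656, 0.067, 0, 0, 0.002, 1], [-0.696, 0.656, 0.067, 0, 0, 0.002, 1], [-0.696, 0.656, 0.067, 0, 0, 0.002, 1], [-0.696, 0.656, 0.067, 0, 0, 0.002, 1]],
])

```text
time_s: 13.53
position: [0.3617, -0.3808, 0.2496]
tcp_rot: [[0.948, 0.319, -0.0], [0.319, -0.948, 0.0], [0.0, -0.0, -1.0]]
force: [-0.1, 0.4, -1.7]
opening: 0.203
grasp_force: 30.0
```

Request:
carry_out([
  [[-0.013, 0, 0.11, 0, 0, 0, 1], [-0.013, 0, 0.22, 0, 0, 0, 1], [-0.013, 0, 0.33, 0, 0, 0, 1], [-0.013, 0, 0.44, 0, 0, 0, 1], [-0.013, 0, 0.567, 0, 0, 0, 1], [-0.013, 0, 0.567, 0, 0, 0, 1], [-0.013, 0, 0.567, 0, 0, 0, 1], [-0.013, 0, 0.567, 0, 0, 0, 1], [-0.013, 0, 0.567, 0, 0, 0, 1], [-0.013, 0, 0.567, 0, 0, 0, 1]],
])

```text
time_s: 14.37
position: [0.3599, -0.3834, 0.1657]
tcp_rot: [[0.948, 0.318, 0.001], [0.318, -0.948, -0.002], [0.001, 0.003, -1.0]]
force: [0.1, -0.1, -1.9]
opening: 0.204
grasp_force: 30.0
```

```bash
python3 -c "
from h import *
s=chk();np.save('s3.npy',s,allow_pickle=True)
i=capture('wrist')[:,:,::-1]
j=capture('scene')[:,:,::-1]
cv2.imwrite('pics/w3.png',np.hstack([cv2.resize(i[:,130:430],None,fx=1.33,fy=1.33),cv2.resize(j[210:420,0:150],None,fx=2.66,fy=2.66)[:559,:400]]))"
```

```text
t 14.3667 pos [ 0.3599 -0.3834  0.1657] err mm [ 0.1844 -1.055   0.777 ] deg 0.15179402466118003 q [-59.0028  27.1397  99.7235   0.003   52.9857  12.481 ] F [ 0.0746 -0.1231 -1.8641] open 0.2035503762630953 g 29.99985513277352
```

View pics/w3.png

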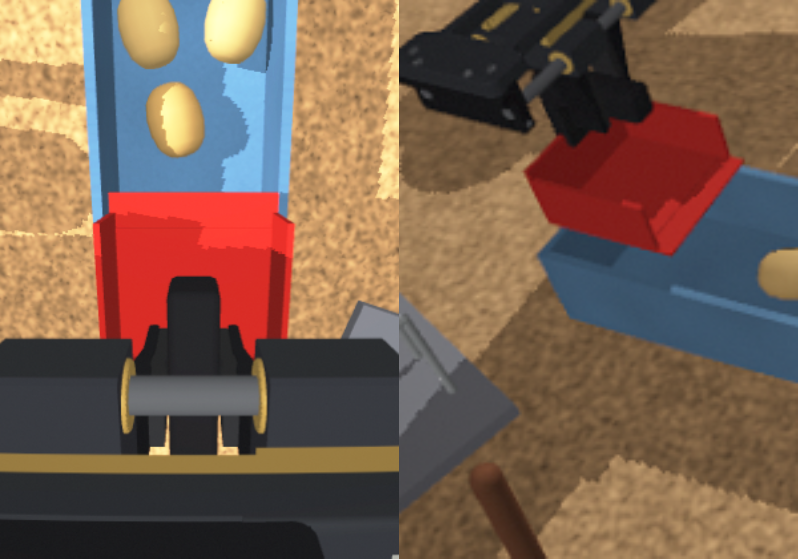

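The picture shows the scoop centred over the dish: its lip spans x 109 to 280, against dish edges at about 88 and 294, and the potatoes lie ahead of it with a gap. I'll check the grip offset, then plan the descent and push.

```bash
cat >> h.py <<'E'
Y=18.6;_c,_s=np.cos(np.radians(Y)),np.sin(np.radians(Y))
tub=lambda x,z,y=0:np.array([.4468+_c*x-_s*y,-.353+_s*x+_c*y,z])
def lip(Lx,Lz,th):
    t=np.radians(th);return tub(Lx-.0575*np.cos(t)-.0715*np.sin(t),Lz-.0575*np.sin(t)+.0715*np.cos(t)),yawR(Y,th)
E
python3 - <<'E'
from h import *
s=np.load('s3.npy',allow_pickle=True).item();C=cam('wrist',s)
P=[s['position']+s['tcp_rot']@np.array([.0575,y,.0695]) for y in(-.042,.042)]
print(proj(C,P),"obs",212,145,340.5,145)
print(lip(.03,.1,20)[1])
plan([lip(-.0345,.0065,0),lip(.03,.0065,0),lip(.086,.0065,0)])
E
```

```text
[[215.552  146.6202]
 [334.9425 146.7124]] obs 212 145 340.5 145
[[ 0.8906  0.319   0.3242]
 [ 0.2997 -0.9478  0.1091]
 [ 0.342   0.     -0.9397]]
call [-0.0, -0.0, 0.58, 0.0, 0.0, -0.0] mm 87 deg 0.0 rows>=2.1
call [0.43, -0.001, -0.0, 0.0, 0.0, -0.0] mm 65 deg 0.0 rows>=1.5
call [0.373, -0.001, -0.0, 0.0, 0.0, -0.0] mm 56 deg 0.0 rows>=1.3
```

Request:
carry_out([
  [[0, 0, 0.08, 0, 0, 0, 1], [0, 0, 0.16, 0, 0, 0, 1], [0, 0, 0.24, 0, 0, 0, 1], [0, 0, 0.32, 0, 0, 0, 1], [0, 0, 0.39, 0, 0, 0, 1], [0, 0, 0.45, 0, 0, 0, 1], [0, 0, 0.5, 0, 0, 0, 1], [0, 0, 0.54, 0, 0, 0, 1], [0, 0, 0.57, 0, 0, 0, 1], [0, 0, 0.58, 0, 0, 0, 1]],
])

```text
time_s: 15.3
position: [0.3591, -0.3826, 0.0774]
tcp_rot: [[0.948, 0.317, -0.0], [0.317, -0.948, 0.001], [-0.0, -0.001, -1.0]]
force: [-1.4, 2.1, 12.0]
opening: 0.202
grasp_force: 30.0
```

Request:
carry_out([
  [[0.03, 0, 0, 0, 0, 0, 1], [0.08, 0, 0, 0, 0, 0, 1], [0.13, 0, 0, 0, 0, 0, 1], [0.18, 0, 0, 0, 0, 0, 1], [0.22, 0, 0, 0, 0, 0, 1], [0.26, 0, 0, 0, 0, 0, 1], [0.3, 0, 0, 0, 0, 0, 1], [0.34, 0, 0, 0, 0, 0, 1], [0.38, 0, 0, 0, 0, 0, 1], [0.43, 0, 0, 0, 0, 0, 1]],
])

```text
time_s: 16.13
position: [0.4208, -0.3622, 0.0775]
tcp_rot: [[0.948, 0.317, -0.0], [0.317, -0.948, 0.0], [-0.0, -0.0, -1.0]]
force: [-0.3, -0.5, -0.8]
opening: 0.204
grasp_force: 30.0
```

```bash
python3 -c "
from h import *
p,M=load();save(lip(.03,.0065,0)[0],yawR(Y));s=chk()
i=capture('wrist')[:,:,::-1]
cv2.imwrite('pics/w4.png',cv2.resize(i[0:330,130:430],None,fx=1.8,fy=1.8))"
```

```text
t 16.1333 pos [ 0.4208 -0.3622  0.0775] err mm [ 0.0355 -0.3805 -0.5295] deg 0.11063370908905244 q [-52.2451  36.9923  98.9734  -0.0169  44.0488  19.2761] F [-0.3371 -0.5037 -0.8375] open 0.20405147561275938 g 29.99946115538478
```

View pics/w4.png

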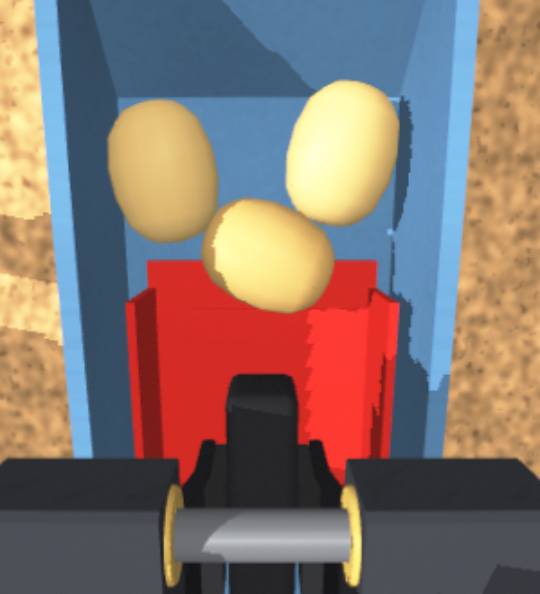

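Potato 1 is already riding over the lip at (268,255), with the other two ahead at (162,170) and (342,152). The scoop sits about 3 mm right of the dish centre, so I'll shift it left while pushing.

Request:
carry_out([
  [[0.02, -0.01, 0, 0, 0, 0, 1], [0.05, -0.02, 0, 0, 0, 0, 1], [0.09, -0.026, 0, 0, 0, 0, 1], [0.13, -0.026, 0, 0, 0, 0, 1], [0.17, -0.026, 0, 0, 0, 0, 1], [0.21, -0.026, 0, 0, 0, 0, 1], [0.25, -0.026, 0, 0, 0, 0, 1], [0.29, -0.026, 0, 0, 0, 0, 1], [0.33, -0.026, 0, 0, 0, 0, 1], [0.36, -0.026, 0, 0, 0, 0, 1]],
])

```text
time_s: 17.02
position: [0.4711, -0.3413, 0.0775]
tcp_rot: [[0.948, 0.318, 0.0], [0.318, -0.948, -0.0], [-0.0, 0.0, -1.0]]
force: [-1.3, -0.4, -0.5]
opening: 0.207
grasp_force: 30.0
```

```bash
python3 -c "
from h import *
p,M=load();save(*apply(p,M,[.36,-.026,0,0,0,0]));s=chk()
i=capture('wrist')[:,:,::-1]
cv2.imwrite('pics/w5.png',cv2.resize(i[0:330,130:430],None,fx=1.8,fy=1.8))"
```

```text
t 17.0167 pos [ 0.4711 -0.3413  0.0775] err mm [ 0.3825 -0.4496 -0.5187] deg 0.08568236642552049 q [-46.924   38.3794  95.0666  -0.0044  46.5486  24.5645] F [-1.2763 -0.3788 -0.5037] open 0.20725930070157714 g 30.001608598977327
```

View pics/w5.png

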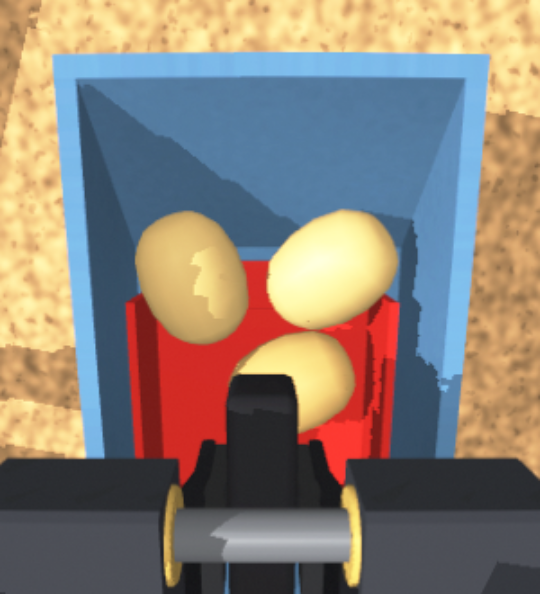

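All three potatoes are over the scoop floor: two at the mouth at (192,278) and (332,268), one behind at (295,382). Next I'll tilt while following the ramp up.

Run:
```python
from h import *
_,M=load();p=load()[0]
off=p-lip(.084,.0065,0)[0];print(off)
th=[0,5,10,15,20,25,30];L=[.084,.093,.0995,.106,.1124,.1185,.124];Z=[.0065,.0165,.0255,.034,.0425,.051,.062]
lat=tub(0,0,.0035)-tub(0,0,0)
def rows(ts):
    global p,M
    r=[np.round(delta(p,M,a+lat,B),3) for a,B in(lip(np.interp(t,th,L),np.interp(t,th,Z),t) for t in ts)]
    print([list(map(float,x)) for x in r]);p,M=apply(p,M,r[-1])
rows(np.arange(1.5,15.1,1.5));rows(np.arange(16.5,30.1,1.5))
r=[np.round(delta(p,M,a+lat,B),3) for a,B in(lip(.122,.062+.0135*k,30) for k in range(1,11))]
print([list(map(float,x)) for x in r]);p,M=apply(p,M,r[-1]);save(p,M)
```

```text
[-0.0012  0.0037  0.    ]
[[0.006, 0.003, -0.01, -0.0, 0.004, 0.0], [0.012, 0.003, -0.019, -0.0, 0.008, -0.0], [0.018, 0.003, -0.028, 0.0, 0.012, -0.0], [0.021, 0.003, -0.036, 0.0, 0.017, 0.0], [0.023, 0.003, -0.043, 0.0, 0.021, 0.0], [0.025, 0.003, -0.049, -0.0, 0.025, 0.0], [0.027, 0.003, -0.054, -0.0, 0.029, 0.0], [0.03, 0.003, -0.059, -0.0, 0.033, 0.0], [0.033, 0.003, -0.064, -0.0, 0.038, 0.0], [0.036, 0.003, -0.068, -0.0, 0.042, 0.0]]
[[0.005, -0.0, -0.003, -0.0, 0.004, 0.0], [0.009, -0.0, -0.005, 0.0, 0.008, 0.0], [0.014, -0.0, -0.008, 0.0, 0.012, -0.0], [0.019, -0.0, -0.01, -0.0, 0.016, 0.0], [0.024, -0.0, -0.011, -0.0, 0.02, -0.0], [0.03, -0.0, -0.013, -0.0, 0.025, 0.0], [0.035, -0.0, -0.016, -0.0, 0.029, 0.0], [0.041, -0.0, -0.022, 0.0, 0.033, 0.0], [0.048, -0.0, -0.028, 0.0, 0.037, 0.0], [0.054, -0.0, -0.033, -0.0, 0.041, -0.0]]
[[0.034, -0.0, -0.085, 0.0, 0.0, -0.0], [0.079, -0.0, -0.163, 0.0, 0.0, -0.0], [0.123, -0.0, -0.241, 0.0, 0.0, -0.0], [0.168, -0.0, -0.319, 0.0, 0.0, -0.0], [0.213, -0.0, -0.397, 0.0, 0.0, -0.0], [0.258, -0.0, -0.475, 0.0, 0.0, -0.0], [0.303, -0.0, -0.553, 0.0, 0.0, -0.0], [0.348, -0.0, -0.631, 0.0, 0.0, -0.0], [0.392, -0.0, -0.709, 0.0, 0.0, -0.0], [0.437, -0.0, -0.787, 0.0, 0.0, -0.0]]
```

Request:
carry_out([
  [[0.006, 0.003, -0.01, 0, 0.004, 0, 1], [0.012, 0.003, -0.019, 0, 0.008, 0, 1], [0.018, 0.003, -0.028, 0, 0.012, 0, 1], [0.021, 0.003, -0.036, 0, 0.017, 0, 1], [0.023, 0.003, -0.043, 0, 0.021, 0, 1], [0.025, 0.003, -0.049, 0, 0.025, 0, 1], [0.027, 0.003, -0.054, 0, 0.029, 0, 1], [0.03, 0.003, -0.059, 0, 0.033, 0, 1], [0.033, 0.003, -0.064, 0, 0.038, 0, 1], [0.036, 0.003, -0.068, 0, 0.042, 0, 1]],
])

```text
time_s: 17.9
position: [0.4756, -0.3401, 0.0875]
tcp_rot: [[0.915, 0.317, 0.248], [0.306, -0.948, 0.083], [0.262, -0.0, -0.965]]
force: [-0.1, -0.2, -2.9]
opening: 0.205
grasp_force: 30.0
```

Request:
carry_out([
  [[0.005, 0, -0.003, 0, 0.004, 0, 1], [0.009, 0, -0.005, 0, 0.008, 0, 1], [0.014, 0, -0.008, 0, 0.012, 0, 1], [0.019, 0, -0.01, 0, 0.016, 0, 1], [0.024, 0, -0.011, 0, 0.02, 0, 1], [0.03, 0, -0.013, 0, 0.025, 0, 1], [0.035, 0, -0.016, 0, 0.029, 0, 1], [0.041, 0, -0.022, 0, 0.033, 0, 1], [0.048, 0, -0.028, 0, 0.037, 0, 1], [0.054, 0, -0.033, 0, 0.041, 0, 1]],
])

```text
time_s: 18.73
position: [0.4818, -0.3384, 0.0944]
tcp_rot: [[0.822, 0.317, 0.473], [0.275, -0.948, 0.158], [0.499, 0.001, -0.867]]
force: [-0.9, -0.3, -2.6]
opening: 0.2
grasp_force: 30.0
```

Request:
carry_out([
  [[0.034, 0, -0.085, 0, 0, 0, 1], [0.079, 0, -0.163, 0, 0, 0, 1], [0.123, 0, -0.241, 0, 0, 0, 1], [0.168, 0, -0.319, 0, 0, 0, 1], [0.213, 0, -0.397, 0, 0, 0, 1], [0.258, 0, -0.475, 0, 0, 0, 1], [0.303, 0, -0.553, 0, 0, 0, 1], [0.348, 0, -0.631, 0, 0, 0, 1], [0.392, 0, -0.709, 0, 0, 0, 1], [0.437, 0, -0.787, 0, 0, 0, 1]],
])

```text
time_s: 19.57
position: [0.4796, -0.3384, 0.2298]
tcp_rot: [[0.823, 0.318, 0.471], [0.275, -0.948, 0.158], [0.497, -0.0, -0.868]]
force: [-0.0, 0.4, -3.1]
opening: 0.207
grasp_force: 30.0
```

```bash
python3 -c "
from h import *
s=chk()
i=capture('wrist')[:,:,::-1];j=capture('scene')[:,:,::-1]
cv2.imwrite('pics/w6.png',np.hstack([cv2.resize(i[0:330,130:430],None,fx=1.33,fy=1.33),cv2.resize(j[180:400,60:260],(399,439))]))"
```

```text
t 19.5667 pos [ 0.4796 -0.3384  0.2298] err mm [-0.6432 -0.3315 -0.2584] deg 0.10345058340984715 q [-61.5706  24.2284 100.1935  36.2766  55.8925 -10.9843] F [-0.0124  0.4284 -3.0969] open 0.20681116466004842 g 29.999107662588358
```

View pics/w6.png

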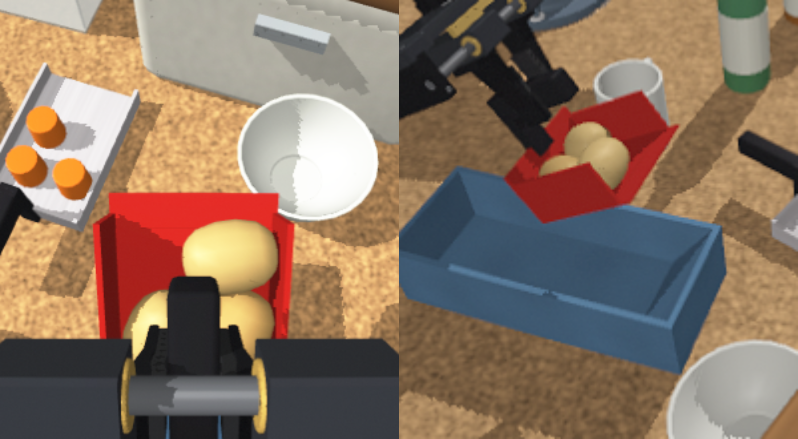

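All three potatoes are in the scoop at (230,255), (150,310) and (250,315), and the dish is empty. Before choosing the pouring poses, I'll fit the arm's kinematics from the logged states.

```bash
cat > kin.py <<'E'
from h import *
from scipy.optimize import least_squares
D=[json.loads(l) for l in open("log.txt")]
rz=lambda a:R.from_euler("z",a,degrees=True).as_matrix();ry=lambda a:R.from_euler("y",a,degrees=True).as_matrix()
def rot(q):return rz(q[0])@ry(q[1]+q[2])@rz(q[3])@ry(q[4])@rz(q[5])
def fk(v,q):
    a1,d1,L2,L3,e,Lt=v
    p=rz(q[0])@(np.array([a1,0,d1])+ry(q[1])@[0,0,L2]+ry(q[1]+q[2])@[e,0,L3]);M=rot(q)@K0;return p+M[:,2]*Lt,M
K0=R.from_matrix(np.array([rot(d[0]).T@np.array(d[2]) for d in D])).mean().as_matrix()
f=lambda v:np.concatenate([fk(v,d[0])[0]-d[1] for d in D]+[1e-3*(v-x0)])
x0=np.array([.05,.33,.4,.4,.03,.3])
v=least_squares(f,x0).x
lo=np.array([-176.69,-43.24,12.49,-82,0,-163.58]);hi=np.array([176.69,126.21,139.97,262,151.66,163.58])
def ik(p,M,q0):
    g=lambda q:np.r_[(fk(v,q)[0]-p)*10,R.from_matrix(M.T@fk(v,q)[1]).as_rotvec()]
    o=least_squares(g,np.clip(q0,lo+1,hi-1),bounds=(lo,hi),x_scale=50);return o.x,np.linalg.norm(g(o.x))
if __name__=="__main__":
    print("K0",K0,"v",v,"res mm",abs(f(v)[:-6]).max()*1e3,"rot",max(np.degrees(R.from_matrix(fk(v,d[0])[1].T@np.array(d[2])).magnitude()) for d in D))
    pan=np.array([.615,.111])
    q0=np.array(D[-1][0])
    for yaw in (10,20,45,70,90,110,-20):
        q=q0
        for th in(30,0,-30,-50,-60,-70):
            t=np.radians(th);u=np.array([np.cos(np.radians(yaw)),np.sin(np.radians(yaw))])
            Lh,Lz=-.02,.125   # lip: along u relative to pan centre
            dx=Lh-.0575*np.cos(t)-.0715*np.sin(t);z=Lz-.0575*np.sin(t)+.0715*np.cos(t)
            q,e=ik(np.r_[pan+u*dx,z],yawR(yaw,th),q);print(yaw,th,np.round(q),"e %.3f"%e)
E
python3 kin.py
```

```text
K0 [[-0. -1.  0.]
 [ 1. -0.  0.]
 [-0.  0.  1.]] v [-0.0067  0.4814  0.5961  0.3979  0.1222  0.5127] res mm 110.44311586778602 rot 6.174694534510815e-14
10 30 [ 10.  23. 131.  29.   0.  62.] e 0.066
10 0 [10. 27. 93. -0. 60. 90.] e 0.000
10 -30 [ 10.  53.  45.   0. 112.  90.] e 0.000
10 -50 [ 10.  71.  12.   0. 139.  90.] e 0.132
10 -60 [ 10.  71.  12.   0. 137.  90.] e 0.341
10 -70 [ 10.  71.  12.   0. 136.  90.] e 0.546
20 30 [ -3.  26. 134. 125.  14. -56.] e 0.000
20 0 [ 9. 27. 93.  0. 60. 79.] e 0.000
20 -30 [ 13.  53.  46.  -4. 111.  82.] e 0.000
20 -50 [ 14.  72.  12.  -8. 139.  80.] e 0.121
20 -60 [ 16.  72.  12.  -9. 137.  79.] e 0.327
20 -70 [ 17.  72.  12. -12. 136.  78.] e 0.529
45 30 [-22.  29. 119.  57.  33. -27.] e 0.000
45 0 [ 6. 28. 91.  0. 61. 51.] e 0.000
45 -30 [ 19.  50.  51. -13. 105.  64.] e 0.000
45 -50 [ 23.  74.  12. -25. 138.  56.] e 0.002
45 -60 [ 27.  75.  12. -30. 137.  55.] e 0.179
45 -70 [ 30.  77.  12. -36. 136.  52.] e 0.351
70 30 [-25.  36.  98.  37.  55. -29.] e 0.000
70 0 [ 4. 30. 87. -0. 63. 24.] e 0.000
70 -30 [ 25.  46.  62. -21.  94.  47.] e 0.
[... 287 characters left out ...]
9.  55.  59. -37. 100.  44.] e 0.000
90 -60 [ 43.  64.  51. -42. 109.  45.] e 0.000
90 -70 [ 45.  73.  42. -48. 118.  44.] e 0.000
110 30 [-17.  50.  62.  23.  88. -42.] e 0.000
110 0 [  3.  34.  79.   0.  67. -17.] e 0.000
110 -30 [ 31.  36.  84. -32.  69.  25.] e 0.000
110 -50 [ 45.  48.  79. -45.  82.  43.] e 0.000
110 -60 [ 50.  56.  75. -49.  90.  49.] e 0.000
110 -70 [ 53.  64.  69. -53.  98.  52.] e 0.000
-20 30 [ 29.  24. 117. -32.  27. 164.] e 0.174
-20 0 [ 14.  28.  91.   0.  61. 124.] e 0.000
-20 -30 [  2.  51.  50.  11. 107. 113.] e 0.000
-20 -50 [ -2.  74.  12.  22. 138. 120.] e 0.032
-20 -60 [ -5.  75.  12.  27. 137. 121.] e 0.217
-20 -70 [ -8.  76.  12.  32. 136. 124.] e 0.395
```

Run:
```python
from kin import *
print(len(D));print(np.array([f(v)[:-6].reshape(-1,3)*1e3]).round(0));
for d in D: print(np.round(d[0],1),np.round(d[1],3))
A=[];b=[]
for q,p,M in D:
    A.append(np.c_[rz(q[0]),rz(q[0])@ry(q[1]),rz(q[0])@ry(q[1]+q[2]),rz(q[0])@ry(q[1]+q[2])@rz(q[3])@ry(q[4]),np.array(M)]);b.append(p)
A=np.vstack(A);b=np.concatenate(b);x,*_=np.linalg.lstsq(A,b,rcond=1e-8);print(x.reshape(-1,3).round(4),abs(A@x-b).max())
```

```text
10
[[[-107.  -30.   -3.]
  [ -77.  -80.   -1.]
  [ -42. -103.   -1.]
  [  11. -110.   -1.]
  [  50.  -99.   -4.]
  [  53.  -98.   -3.]
  [ -96.  -55.   -3.]
  [ -90.  -65.   -4.]
  [ -83.  -74.   -4.]
  [  -1.  -17.   25.]]]
[-74.2  30.3  82.1   0.   67.7 -10.2] [ 0.274 -0.561  0.222]
[-43.3  12.   88.8  -0.   79.3  20.8] [ 0.429 -0.252  0.359]
[-21.6  11.4  89.5  -0.   79.2  42.5] [ 0.486 -0.073  0.359]
[ 6.2 10.6 90.5 -0.  78.9 70.3] [0.456 0.161 0.36 ]
[28.4 39.2 94.5 -0.  46.3 96.3] [0.454 0.372 0.071]
[28.4 29.1 89.4 -0.  61.2 96.3] [0.455 0.372 0.195]
[-59.   27.1  99.7   0.   53.   12.5] [ 0.36  -0.383  0.166]
[-52.2  37.   99.   -0.   44.   19.3] [ 0.421 -0.362  0.077]
[-46.9  38.4  95.1  -0.   46.5  24.6] [ 0.471 -0.341  0.077]
[-61.6  24.2 100.2  36.3  55.9 -11. ] [ 0.48  -0.338  0.23 ]
[[-0.      0.037   0.2742]
 [-0.      0.037   0.588 ]
 [ 0.1141  0.037   0.3917]
 [-0.      0.      0.1527]
 [-0.     -0.      0.1527]] 3.885780586188048e-16
```

```bash
python3 - <<'E'
s=open("kin.py").read()
a=s.index("def fk");b=s.index("K0=");s=s[:a]+'''def fk(v,q):
    p=rz(q[0])@(np.array([0,.111,.2742])+ry(q[1])@[0,0,.588]+ry(q[1]+q[2])@[.1141,0,.3917]);M=rot(q)@K0;return p+M[:,2]*.3054,M
'''+s[b:]
a=s.index("f=lambda");b=s.index("lo=");s=s[:a]+"v=0\n"+s[b:]
a=s.index('if __name__');s=s[:a]+'''PAN=np.array([.615,.111])
def over(yaw,th,Lh,Lz,ox,oz,lat=0):
    t=np.radians(th);y=np.radians(yaw);u=np.array([np.cos(y),np.sin(y)]);w=np.array([-np.sin(y),np.cos(y)])
    return np.r_[PAN+u*(Lh-ox*np.cos(t)-oz*np.sin(t))+w*lat,Lz-ox*np.sin(t)+oz*np.cos(t)],yawR(yaw,th)
SC=(.0575,.0715);TR=(.195,.034)
'''
open("kin.py","w").write(s)
E
python3 - <<'E'
from kin import *
q0=np.array(D[-1][0]);print(max(np.linalg.norm(fk(0,d[0])[0]-d[1]) for d in D))
for nm,o,ths,Lz in(("scoop",SC,(30,0,-35,-55,-65),.105),("tray",TR,(0,-25,-40,-50),.105)):
    for yaw in(-20,18,45,70,90,110):
        q=q0
        for th in ths:
            q,e=ik(*over(yaw,th,-.04,Lz,*o),q);print(nm,yaw,th,np.round(q),"e %.3f"%e)
E
```

```text
6.20000000001265e-05
scoop -20 30 [ 13.  27. 117. -46.  18. 164.] e 0.071
scoop -20 0 [  4.  27.  97.   0.  56. 114.] e 0.000
scoop -20 -35 [ -3.  44.  68.  10. 102. 106.] e 0.000
scoop -20 -55 [ -6.  57.  51.  15. 125. 107.] e 0.000
scoop -20 -65 [ -6.  63.  43.  18. 136. 109.] e 0.000
scoop 18 30 [-14.  26. 127.  86.  16. -25.] e 0.000
scoop 18 0 [-3. 26. 99.  0. 55. 69.] e 0.000
scoop 18 -35 [  3.  45.  65.  -9. 104.  76.] e 0.000
scoop 18 -55 [  5.  59.  46. -14. 129.  74.] e 0.000
scoop 18 -65 [  6.  66.  37. -18. 140.  71.] e 0.000
scoop 45 30 [-27.  29. 117.  53.  37. -25.] e 0.000
scoop 45 0 [-7. 28. 96. -0. 56. 38.] e 0.000
scoop 45 -35 [  7.  44.  68. -21.  96.  55.] e 0.000
scoop 45 -55 [ 12.  56.  53. -30. 118.  54.] e 0.000
scoop 45 -65 [ 13.  63.  45. -37. 127.  51.] e 0.000
scoop 70 30 [-28.  34. 100.  37.  56. -32.] e 0.000
scoop 70 0 [-9. 30. 91.  0. 59. 11.] e 0.000
scoop 70 -35 [ 10.  41.  75. -30.  85.  38.] e 0.000
scoop 70 -55 [ 17.  51.  64. -42. 101.  43.] e 0.000
scoop 70 -65 [ 20.  57.  59. -48. 109.  43.] e 0.000
scoop 90 30 [-25.  40.  86.  29.  70. -39.] 
[... 1016 characters left out ...]
1. -26.  96.  51.] e 0.000
tray 45 -50 [  6.  40.  72. -31. 108.  52.] e 0.000
tray 70 0 [-23.  31.  98.   0.  51.  -3.] e 0.000
tray 70 -25 [ -7.  30.  89. -26.  69.  24.] e 0.000
tray 70 -40 [  2.  34.  82. -37.  84.  33.] e 0.000
tray 70 -50 [  8.  38.  77. -43.  93.  36.] e 0.000
tray 90 0 [-22.  36.  86.   0.  58. -22.] e 0.000
tray 90 -25 [ -7.  32.  85. -28.  63.   6.] e 0.000
tray 90 -40 [  3.  33.  83. -43.  72.  20.] e 0.000
tray 90 -50 [  9.  36.  82. -50.  79.  26.] e 0.000
tray 110 0 [-18.  41.  74.   0.  65. -38.] e 0.000
tray 110 -25 [ -6.  34.  81. -27.  56. -13.] e 0.000
tray 110 -40 [  3.  32.  85. -46.  59.   6.] e 0.000
tray 110 -50 [  9.  33.  86. -57.  63.  18.] e 0.000
```

```bash
cat >> kin.py <<'E'
def emit(poses,p,M):
    r=[np.round(delta(p,M,a,B),3)+0. for a,B in poses];print("["+", ".join("["+", ".join("%g"%c for c in x)+"]" for x in r)+"]")
    return apply(p,M,r[-1])
def params(p,M):  # yaw,pitch of a pose
    x=M[:,0];return np.degrees(np.arctan2(x[1],x[0])),np.degrees(np.arcsin(x[2]))
def travel(p,M,p2,yaw2,th2,ncalls,via=None,rows=10):
    y0,t0=params(p,M);P0=p.copy();pts=np.array([P0]+([via] if via is not None else [])+[p2]);k=np.linspace(0,1,len(pts))
    sm=lambda s:s*s*(3-2*s)
    for c in range(ncalls):
        ps=[]
        for i in range(1,rows+1):
            s=sm((c*rows+i)/(ncalls*rows));ps.append((np.array([np.interp(s,k,pts[:,j]) for j in range(3)]),yawR(y0+(yaw2-y0)*s,t0+(th2-t0)*s)))
        p,M=emit(ps,p,M)
    return p,M
E
python3 - <<'E'
from kin import *
p,M=load();print(params(p,M))
a,B=over(70,25,-.05,.14,*SC);print(a,a-p)
p,M=travel(p,M,a,70,25,3);print(p,params(p,M))
for ths,Lz in((np.linspace(22,-8,10),np.linspace(.135,.11,10)),(np.linspace(-11,-38,10),np.full(10,.107)),(np.linspace(-42,-68,10),np.full(10,.107))):
    p,M=emit([over(70,t,-.045,z,*SC) for t,z in zip(ths,Lz)],p,M)
save(p,M)
E
```

```text
(np.float64(18.599999999999998), np.float64(29.880000000000006))
[ 0.5697 -0.0133  0.1805] [ 0.0895  0.3248 -0.0496]
[[0.003, -0.006, 0.003, 0, 0, 0], [0.012, -0.024, 0.012, 0.001, 0, -0.002], [0.026, -0.052, 0.026, 0.002, 0, -0.003], [0.045, -0.09, 0.044, 0.003, -0.001, -0.006], [0.068, -0.138, 0.068, 0.005, -0.001, -0.009], [0.096, -0.194, 0.095, 0.007, -0.001, -0.013], [0.127, -0.257, 0.126, 0.01, -0.002, -0.017], [0.162, -0.327, 0.16, 0.012, -0.002, -0.022], [0.2, -0.402, 0.197, 0.015, -0.003, -0.027], [0.24, -0.483, 0.237, 0.018, -0.003, -0.032]]
[[0.058, -0.069, 0.049, 0.003, -0.001, -0.006], [0.119, -0.141, 0.1, 0.006, -0.002, -0.012], [0.181, -0.215, 0.153, 0.01, -0.002, -0.018], [0.245, -0.291, 0.206, 0.013, -0.003, -0.024], [0.309, -0.367, 0.26, 0.016, -0.004, -0.031], [0.373, -0.443, 0.315, 0.02, -0.004, -0.037], [0.437, -0.519, 0.368, 0.023, -0.005, -0.043], [0.499, -0.593, 0.421, 0.026, -0.006, -0.049], [0.56, -0.665, 0.472, 0.029, -0.006, -0.055], [0.618, -0.734, 0.521, 0.032, -0.007, -0.061]]
[[0.077, -0.03, 0.054, 0.003, -0.001, -0.006], [0.149, -0.058, 0.105, 0.005, 
[... 823 characters left out ...]
 -0.008, 0], [0.055, 0, -0.018, 0, -0.017, 0], [0.082, 0.001, -0.034, 0, -0.025, 0], [0.11, 0.001, -0.05, 0, -0.033, 0], [0.139, 0.001, -0.063, 0, -0.042, 0], [0.169, 0.001, -0.075, 0, -0.05, 0], [0.199, 0.001, -0.086, 0, -0.058, 0], [0.23, 0.001, -0.095, 0, -0.067, 0], [0.261, 0.001, -0.102, 0, -0.075, 0], [0.293, 0.001, -0.108, 0, -0.083, 0]]
[[0.034, 0, -0.025, 0, -0.012, 0], [0.06, 0, -0.042, 0, -0.02, 0], [0.086, 0, -0.058, 0, -0.028, 0], [0.114, 0, -0.072, 0, -0.036, 0], [0.142, 0, -0.085, 0, -0.044, 0], [0.17, 0.001, -0.096, 0, -0.052, 0], [0.2, 0.001, -0.106, 0, -0.06, 0], [0.229, 0.001, -0.114, 0, -0.068, 0], [0.259, 0.001, -0.121, 0, -0.076, 0], [0.29, 0.001, -0.127, 0, -0.084, 0]]
```

Request:
carry_out([
  [[0.003, -0.006, 0.003, 0, 0, 0, 1], [0.012, -0.024, 0.012, 0.001, 0, -0.002, 1], [0.026, -0.052, 0.026, 0.002, 0, -0.003, 1], [0.045, -0.09, 0.044, 0.003, -0.001, -0.006, 1], [0.068, -0.138, 0.068, 0.005, -0.001, -0.009, 1], [0.096, -0.194, 0.095, 0.007, -0.001, -0.013, 1], [0.127, -0.257, 0.126, 0.01, -0.002, -0.017, 1], [0.162, -0.327, 0.16, 0.012, -0.002, -0.022, 1], [0.2, -0.402, 0.197, 0.015, -0.003, -0.027, 1], [0.24, -0.483, 0.237, 0.018, -0.003, -0.032, 1]],
])

```text
time_s: 20.5
position: [0.5039, -0.253, 0.2167]
tcp_rot: [[0.744, 0.529, 0.409], [0.464, -0.849, 0.255], [0.482, 0.0, -0.876]]
force: [-0.2, 0.1, -2.5]
opening: 0.205
grasp_force: 30.0
```

Request:
carry_out([
  [[0.058, -0.069, 0.049, 0.003, -0.001, -0.006, 1], [0.119, -0.141, 0.1, 0.006, -0.002, -0.012, 1], [0.181, -0.215, 0.153, 0.01, -0.002, -0.018, 1], [0.245, -0.291, 0.206, 0.013, -0.003, -0.024, 1], [0.309, -0.367, 0.26, 0.016, -0.004, -0.031, 1], [0.373, -0.443, 0.315, 0.02, -0.004, -0.037, 1], [0.437, -0.519, 0.368, 0.023, -0.005, -0.043, 1], [0.499, -0.593, 0.421, 0.026, -0.006, -0.049, 1], [0.56, -0.665, 0.472, 0.029, -0.006, -0.055, 1], [0.618, -0.734, 0.521, 0.032, -0.007, -0.061, 1]],
])

```text
time_s: 21.33
position: [0.5467, -0.0963, 0.1927]
tcp_rot: [[0.492, 0.837, 0.241], [0.75, -0.548, 0.371], [0.442, -0.002, -0.897]]
force: [0.6, -0.2, -2.5]
opening: 0.206
grasp_force: 30.0
```

Request:
carry_out([
  [[0.077, -0.03, 0.054, 0.003, -0.001, -0.006, 1], [0.149, -0.058, 0.105, 0.005, -0.001, -0.011, 1], [0.215, -0.084, 0.151, 0.007, -0.002, -0.016, 1], [0.275, -0.107, 0.193, 0.01, -0.002, -0.02, 1], [0.328, -0.128, 0.23, 0.011, -0.002, -0.024, 1], [0.373, -0.146, 0.262, 0.013, -0.003, -0.027, 1], [0.409, -0.16, 0.288, 0.014, -0.003, -0.03, 1], [0.436, -0.171, 0.307, 0.015, -0.003, -0.032, 1], [0.453, -0.177, 0.318, 0.016, -0.003, -0.033, 1], [0.459, -0.179, 0.322, 0.016, -0.003, -0.034, 1]],
])

```text
time_s: 22.17
position: [0.5703, -0.014, 0.18]
tcp_rot: [[0.308, 0.94, 0.146], [0.851, -0.341, 0.4], [0.425, 0.001, -0.905]]
force: [0.1, -0.1, -2.2]
opening: 0.204
grasp_force: 30.0
```

Request:
carry_out([
  [[0.042, 0, 0.026, 0, -0.009, 0, 1], [0.063, 0, 0.022, 0, -0.018, 0, 1], [0.086, 0, 0.021, 0, -0.027, 0, 1], [0.11, 0, 0.021, 0, -0.037, 0, 1], [0.134, 0, 0.024, 0, -0.046, 0, 1], [0.16, 0, 0.028, 0, -0.055, 0, 1], [0.186, 0, 0.034, 0, -0.064, 0, 1], [0.213, 0, 0.042, 0, -0.074, 0, 1], [0.24, 0, 0.053, 0, -0.083, 0, 1], [0.267, 0, 0.065, 0, -0.092, 0, 1]],
])

```text
time_s: 23.0
position: [0.5839, 0.0238, 0.1886]
tcp_rot: [[0.339, 0.939, -0.047], [0.93, -0.343, -0.132], [-0.14, 0.001, -0.99]]
force: [-1.1, -0.4, -2.2]
opening: 0.203
grasp_force: 30.0
```

Request:
carry_out([
  [[0.028, 0, 0, 0, -0.008, 0, 1], [0.055, 0, -0.018, 0, -0.017, 0, 1], [0.082, 0.001, -0.034, 0, -0.025, 0, 1], [0.11, 0.001, -0.05, 0, -0.033, 0, 1], [0.139, 0.001, -0.063, 0, -0.042, 0, 1], [0.169, 0.001, -0.075, 0, -0.05, 0, 1], [0.199, 0.001, -0.086, 0, -0.058, 0, 1], [0.23, 0.001, -0.095, 0, -0.067, 0, 1], [0.261, 0.001, -0.102, 0, -0.075, 0, 1], [0.293, 0.001, -0.108, 0, -0.083, 0, 1]],
])

```text
time_s: 23.83
position: [0.5999, 0.067, 0.1982]
tcp_rot: [[0.271, 0.939, -0.21], [0.742, -0.343, -0.577], [-0.614, 0.001, -0.79]]
force: [-0.0, 0.3, -1.6]
opening: 0.202
grasp_force: 30.0
```

Request:
carry_out([
  [[0.034, 0, -0.025, 0, -0.012, 0, 1], [0.06, 0, -0.042, 0, -0.02, 0, 1], [0.086, 0, -0.058, 0, -0.028, 0, 1], [0.114, 0, -0.072, 0, -0.036, 0, 1], [0.142, 0, -0.085, 0, -0.044, 0, 1], [0.17, 0.001, -0.096, 0, -0.052, 0, 1], [0.2, 0.001, -0.106, 0, -0.06, 0, 1], [0.229, 0.001, -0.114, 0, -0.068, 0, 1], [0.259, 0.001, -0.121, 0, -0.076, 0, 1], [0.29, 0.001, -0.127, 0, -0.084, 0, 1]],
])

```text
time_s: 24.67
position: [0.6158, 0.1101, 0.1861]
tcp_rot: [[0.128, 0.94, -0.317], [0.351, -0.342, -0.871], [-0.927, 0.0, -0.374]]
force: [-0.3, -0.0, -1.9]
opening: 0.209
grasp_force: 30.0
```

```bash
python3 -c "
from h import *
s=chk()
i=capture('side')[:,:,::-1];j=capture('scene')[:,:,::-1]
cv2.imwrite('pics/w7.png',np.hstack([cv2.resize(i[100:300,200:400],(400,400)),cv2.resize(j[120:320,220:420],(400,400))]))"
```

```text
t 24.6667 pos [0.6158 0.1101 0.1861] err mm [ 0.8297 -0.7079 -1.0348] deg 0.17068943274533754 q [ 19.916   58.5995  58.5539 -49.642  111.0463  43.05  ] F [-0.2632 -0.0247 -1.9238] open 0.20886477608996498 g 30.00012829899788
```

View pics/w7.png

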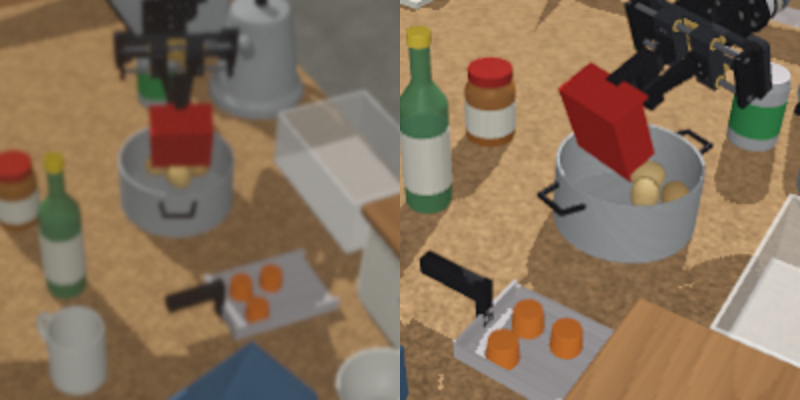

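The potatoes are in the pan, visible at (647,178), (645,192) and (676,193) in the right half, and the scoop is empty. Next I'll put the scoop back at its starting spot.

Run:
```python
from kin import *
p,M=load()
k=np.linspace(.1,1,10)
p,M=emit([over(70,-68+50*a,-.045-.03*a,.107+.08*a,*SC) for a in k],p,M);print(p)
p,M=travel(p,M,np.array([.454,.372,.16]),25,0,4,via=np.array([.53,.2,.235]));print(p,params(p,M))
b=np.array([.454,.372,.0728]);p,M=emit([(p+(b-p)*min(1,i/9),yawR(25)) for i in [1,2.3,3.6,4.8,5.9,6.9,7.7,8.3,8.8,9]],p,M)
save(p,M);print(p,params(p,M))
```

```text
[[-0.097, 0, 0.034, 0, 0.014, 0], [-0.191, 0, 0.072, 0, 0.028, 0], [-0.281, -0.001, 0.112, 0, 0.042, 0], [-0.368, -0.001, 0.155, 0, 0.056, 0], [-0.45, -0.001, 0.2, 0, 0.07, 0], [-0.528, -0.001, 0.248, 0, 0.084, 0], [-0.602, -0.001, 0.297, 0, 0.097, 0], [-0.672, -0.001, 0.348, 0, 0.111, 0], [-0.737, -0.001, 0.399, 0, 0.125, 0], [-0.797, -0.002, 0.451, 0, 0.139, 0]]
[0.5781 0.0099 0.2727]
[[0.004, -0.003, 0, 0, 0, 0], [0.016, -0.011, -0.001, 0, 0, 0.001], [0.036, -0.023, -0.003, 0.001, 0.001, 0.002], [0.062, -0.041, -0.005, 0.001, 0.001, 0.003], [0.095, -0.063, -0.008, 0.002, 0.002, 0.005], [0.135, -0.089, -0.012, 0.002, 0.003, 0.007], [0.18, -0.119, -0.016, 0.003, 0.004, 0.01], [0.23, -0.152, -0.02, 0.004, 0.005, 0.012], [0.286, -0.189, -0.025, 0.005, 0.006, 0.015], [0.346, -0.229, -0.03, 0.006, 0.008, 0.019]]
[[0.059, -0.05, -0.001, 0.001, 0.001, 0.003], [0.121, -0.103, -0.002, 0.002, 0.003, 0.007], [0.187, -0.158, -0.003, 0.003, 0.004, 0.011], [0.255, -0.216, -0.003, 0.004, 0.006, 0.015], [0.325, -0.276, -0.004, 0.005, 0.008, 0.019], [0.397, -0.337, -0.005, 0.005, 0.01, 0.024], [0.4
[... 841 characters left out ...]
 [0.052, -0.319, 0.126, 0.001, 0.006, 0.016], [0.057, -0.348, 0.137, 0.001, 0.007, 0.017], [0.061, -0.37, 0.146, 0.001, 0.008, 0.018], [0.063, -0.384, 0.151, 0.001, 0.008, 0.019], [0.064, -0.388, 0.153, 0.001, 0.008, 0.019]]
[0.4541 0.372  0.16  ] (np.float64(25.128488988479138), np.float64(0.03444288911412441))
[[0, 0, 0.065, 0, 0, 0], [0, 0, 0.149, 0, 0, 0], [0, 0, 0.233, 0, 0, 0], [0, 0.001, 0.31, 0, 0, 0], [-0.001, 0.001, 0.381, 0, 0, 0], [-0.001, 0.001, 0.446, 0, 0, 0], [-0.001, 0.001, 0.497, 0, 0, 0], [-0.001, 0.001, 0.536, 0, 0, 0], [-0.001, 0.001, 0.568, 0, 0, 0], [-0.001, 0.001, 0.581, 0, 0, 0]]
[0.454  0.372  0.0728] (np.float64(25.128488988479138), np.float64(0.03444288911412441))
```

Request:
carry_out([
  [[-0.097, 0, 0.034, 0, 0.014, 0, 1], [-0.191, 0, 0.072, 0, 0.028, 0, 1], [-0.281, -0.001, 0.112, 0, 0.042, 0, 1], [-0.368, -0.001, 0.155, 0, 0.056, 0, 1], [-0.45, -0.001, 0.2, 0, 0.07, 0, 1], [-0.528, -0.001, 0.248, 0, 0.084, 0, 1], [-0.602, -0.001, 0.297, 0, 0.097, 0, 1], [-0.672, -0.001, 0.348, 0, 0.111, 0, 1], [-0.737, -0.001, 0.399, 0, 0.125, 0, 1], [-0.797, -0.002, 0.451, 0, 0.139, 0, 1]],
])

```text
time_s: 25.6
position: [0.5784, 0.0085, 0.2744]
tcp_rot: [[0.328, 0.94, -0.1], [0.895, -0.342, -0.286], [-0.303, 0.004, -0.953]]
force: [0.8, -0.1, -1.5]
opening: 0.203
grasp_force: 30.0
```

Request:
carry_out([
  [[0.004, -0.003, 0, 0, 0, 0, 1], [0.016, -0.011, -0.001, 0, 0, 0.001, 1], [0.036, -0.023, -0.003, 0.001, 0.001, 0.002, 1], [0.062, -0.041, -0.005, 0.001, 0.001, 0.003, 1], [0.095, -0.063, -0.008, 0.002, 0.002, 0.005, 1], [0.135, -0.089, -0.012, 0.002, 0.003, 0.007, 1], [0.18, -0.119, -0.016, 0.003, 0.004, 0.01, 1], [0.23, -0.152, -0.02, 0.004, 0.005, 0.012, 1], [0.286, -0.189, -0.025, 0.005, 0.006, 0.015, 1], [0.346, -0.229, -0.03, 0.006, 0.008, 0.019, 1]],
])

```text
time_s: 26.43
position: [0.5633, 0.0702, 0.2597]
tcp_rot: [[0.44, 0.89, -0.121], [0.859, -0.456, -0.231], [-0.261, -0.002, -0.965]]
force: [1.2, 0.1, -1.5]
opening: 0.205
grasp_force: 30.0
```

Request:
carry_out([
  [[0.059, -0.05, -0.001, 0.001, 0.001, 0.003, 1], [0.121, -0.103, -0.002, 0.002, 0.003, 0.007, 1], [0.187, -0.158, -0.003, 0.003, 0.004, 0.011, 1], [0.255, -0.216, -0.003, 0.004, 0.006, 0.015, 1], [0.325, -0.276, -0.004, 0.005, 0.008, 0.019, 1], [0.397, -0.337, -0.005, 0.005, 0.01, 0.024, 1], [0.471, -0.4, -0.006, 0.006, 0.011, 0.028, 1], [0.546, -0.463, -0.007, 0.007, 0.013, 0.033, 1], [0.622, -0.528, -0.008, 0.008, 0.015, 0.037, 1], [0.698, -0.592, -0.009, 0.009, 0.017, 0.042, 1]],
])

```text
time_s: 27.27
position: [0.5301, 0.2011, 0.2338]
tcp_rot: [[0.669, 0.736, -0.107], [0.727, -0.677, -0.114], [-0.157, -0.002, -0.988]]
force: [0.4, 1.3, -0.8]
opening: 0.206
grasp_force: 30.0
```

Request:
carry_out([
  [[0.043, -0.086, 0.031, 0, 0.002, 0.005, 1], [0.086, -0.172, 0.062, 0.001, 0.004, 0.009, 1], [0.128, -0.256, 0.093, 0.002, 0.006, 0.014, 1], [0.17, -0.34, 0.123, 0.002, 0.007, 0.018, 1], [0.211, -0.421, 0.153, 0.003, 0.009, 0.023, 1], [0.251, -0.501, 0.182, 0.003, 0.011, 0.027, 1], [0.29, -0.578, 0.21, 0.003, 0.013, 0.031, 1], [0.327, -0.652, 0.236, 0.004, 0.014, 0.035, 1], [0.362, -0.722, 0.262, 0.004, 0.016, 0.039, 1], [0.395, -0.789, 0.286, 0.004, 0.017, 0.043, 1]],
])

```text
time_s: 28.1
position: [0.4774, 0.3189, 0.1823]
tcp_rot: [[0.848, 0.528, -0.042], [0.527, -0.849, -0.028], [-0.05, 0.001, -0.999]]
force: [-1.1, 0.0, -1.3]
opening: 0.205
grasp_force: 30.0
```

Request:
carry_out([
  [[0.011, -0.067, 0.027, 0, 0.001, 0.003, 1], [0.022, -0.13, 0.051, 0.001, 0.003, 0.006, 1], [0.031, -0.187, 0.074, 0.001, 0.004, 0.009, 1], [0.039, -0.237, 0.094, 0.001, 0.005, 0.012, 1], [0.046, -0.281, 0.111, 0.001, 0.006, 0.014, 1], [0.052, -0.319, 0.126, 0.001, 0.006, 0.016, 1], [0.057, -0.348, 0.137, 0.001, 0.007, 0.017, 1], [0.061, -0.37, 0.146, 0.001, 0.008, 0.018, 1], [0.063, -0.384, 0.151, 0.001, 0.008, 0.019, 1], [0.064, -0.388, 0.153, 0.001, 0.008, 0.019, 1]],
])

```text
time_s: 28.93
position: [0.4548, 0.3716, 0.1594]
tcp_rot: [[0.906, 0.423, -0.0], [0.423, -0.906, 0.002], [0.0, -0.002, -1.0]]
force: [-0.5, 0.2, -1.6]
opening: 0.205
grasp_force: 30.0
```

Request:
carry_out([
  [[0, 0, 0.065, 0, 0, 0, 1], [0, 0, 0.149, 0, 0, 0, 1], [0, 0, 0.233, 0, 0, 0, 1], [0, 0.001, 0.31, 0, 0, 0, 1], [-0.001, 0.001, 0.381, 0, 0, 0, 1], [-0.001, 0.001, 0.446, 0, 0, 0, 1], [-0.001, 0.001, 0.497, 0, 0, 0, 1], [-0.001, 0.001, 0.536, 0, 0, 0, 1], [-0.001, 0.001, 0.568, 0, 0, 0, 1], [-0.001, 0.001, 0.581, 0, 0, 0, 1]],
])

```text
time_s: 29.77
position: [0.4548, 0.3713, 0.0716]
tcp_rot: [[0.906, 0.423, -0.001], [0.423, -0.906, 0.001], [-0.0, -0.002, -1.0]]
force: [0.3, -0.8, -1.2]
opening: 0.208
grasp_force: 30.0
```

```bash
python3 -c "
from h import *
s=chk();print(s['moment'])"
```

```text
t 29.7667 pos [0.4548 0.3713 0.0716] err mm [ 0.8363 -0.6987 -1.21  ] deg 0.10967940407451308 q [28.2772 39.1931 94.4256  0.1333 46.3814 93.1589] F [ 0.303  -0.7687 -1.2298] open 0.20755715458928067 g 29.999940460547805
[ 0.0175 -0.0163  0.0553]
```

Run:
```python
from kin import *
p,M=load()
p,M=emit([(p,M)]*6+[(p+[0,0,z],M) for z in(.02,.05,.09,.13)],p,M);print(p)
p,M=travel(p,M,np.array([.543,-.138,.20]),-.8,0,4,via=np.array([.57,.11,.26]));print(p,params(p,M))
b=np.array([.543,-.138,.0345]);n=p
p,M=emit([(n+(b-n)*.5*min(1,i/10),M) for i in range(1,11)],p,M)
n=p;p,M=emit([(n+(b-n)*min(1,i/10),M) for i in (2,4,5.5,7,8,9,9.5,10,10,10)],p,M)
save(p,M);print(p,params(p,M))
```

```text
[[0, 0, 0, 0, 0, 0], [0, 0, 0, 0, 0, 0], [0, 0, 0, 0, 0, 0], [0, 0, 0, 0, 0, 0], [0, 0, 0, 0, 0, 0], [0, 0, 0, 0, 0, 0], [0, 0, -0.133, 0, 0, 0], [0, -0.001, -0.333, 0, 0, 0], [0, -0.001, -0.6, 0, 0, 0], [0.001, -0.001, -0.867, 0, 0, 0]]
[0.4541 0.3719 0.2029]
[[0, 0.007, -0.001, 0, 0, 0], [-0.001, 0.028, -0.006, 0, 0, 0.001], [-0.001, 0.061, -0.012, 0, 0, 0.001], [-0.002, 0.107, -0.022, 0, 0, 0.002], [-0.004, 0.164, -0.033, 0, 0, 0.003], [-0.005, 0.232, -0.047, 0, 0, 0.004], [-0.007, 0.31, -0.062, 0, 0, 0.006], [-0.009, 0.397, -0.08, 0, 0, 0.007], [-0.011, 0.493, -0.099, 0, 0, 0.009], [-0.013, 0.596, -0.12, 0, 0, 0.011]]
[[0.005, 0.111, -0.022, 0, 0, 0.002], [0.011, 0.228, -0.046, 0, 0, 0.005], [0.017, 0.351, -0.071, 0, 0, 0.007], [0.023, 0.479, -0.096, 0, 0, 0.009], [0.029, 0.611, -0.123, 0, 0, 0.012], [0.035, 0.747, -0.15, 0, 0, 0.014], [0.042, 0.886, -0.178, 0, 0, 0.017], [0.049, 1.026, -0.207, 0, 0, 0.02], [0.055, 1.169, -0.235, 0, 0, 0.022], [0.062, 1.311, -0.264, 0, 0, 0.025]]
[[-0.039, 0.119, 0.03, 0, 0, 0.003], [-0.078, 0.236, 0.059, 0, 0, 0.005], [-0.117, 0.353, 0.089, 0, 0
[... 641 characters left out ...]
  0.2  ] (np.float64(-0.7914700720516414), np.float64(-0.012303353275283516))
[[0, 0, 0.055, 0, 0, 0], [0, 0, 0.11, 0, 0, 0], [0, 0, 0.165, 0, 0, 0], [0, 0, 0.221, 0, 0, 0], [0, 0, 0.276, 0, 0, 0], [0, 0.001, 0.331, 0, 0, 0], [0, 0.001, 0.386, 0, 0, 0], [0, 0.001, 0.441, 0, 0, 0], [0, 0.001, 0.496, 0, 0, 0], [0, 0.001, 0.552, 0, 0, 0]]
[[0, 0, 0.11, 0, 0, 0], [0, 0, 0.221, 0, 0, 0], [0, 0, 0.303, 0, 0, 0], [0, 0.001, 0.386, 0, 0, 0], [0, 0.001, 0.441, 0, 0, 0], [0, 0.001, 0.496, 0, 0, 0], [0, 0.001, 0.524, 0, 0, 0], [0, 0.001, 0.551, 0, 0, 0], [0, 0.001, 0.551, 0, 0, 0], [0, 0.001, 0.551, 0, 0, 0]]
[ 0.543  -0.138   0.0345] (np.float64(-0.7914700720516414), np.float64(-0.012303353275283516))
```

Run:
```python
from kin import *
p=np.array([.4541,.3719,.2029]);M=yawR(25.128);save(p,M)
plan([((.57,.11,.26),yawR(15)),((.543,-.138,.17),yawR(-.8)),((.543,-.138,.0345),yawR(-.8))])
```

```text
call [-0.021, 0.954, -0.19, 0.0, 0.0, 0.014] mm 146 deg 5.0 rows>=3.5
call [0.063, 0.953, -0.191, 0.0, 0.0, 0.014] mm 146 deg 5.0 rows>=3.5
call [-0.301, 0.775, 0.3, 0.0, 0.0, 0.022] mm 133 deg 7.9 rows>=3.2
call [-0.192, 0.809, 0.3, 0.0, 0.0, 0.022] mm 133 deg 7.9 rows>=3.2
call [-0.0, 0.0, 0.904, 0.0, 0.0, 0.0] mm 136 deg 0.0 rows>=3.3
```

Request:
carry_out([
  [[0, 0, 0, 0, 0, 0, -1], [0, 0, 0, 0, 0, 0, -1], [0, 0, 0, 0, 0, 0, -1], [0, 0, 0, 0, 0, 0, -1], [0, 0, 0, 0, 0, 0, -1], [0, 0, 0, 0, 0, 0, -1], [0, 0, -0.133, 0, 0, 0, -1], [0, -0.001, -0.333, 0, 0, 0, -1], [0, -0.001, -0.6, 0, 0, 0, -1], [0.001, -0.001, -0.867, 0, 0, 0, -1]],
])

```text
time_s: 30.6
position: [0.4542, 0.3708, 0.203]
tcp_rot: [[0.906, 0.423, -0.003], [0.423, -0.906, 0.0], [-0.002, -0.002, -1.0]]
force: [1.5, 1.3, -0.5]
opening: 0.877
grasp_force: 0.0
```

Request:
carry_out([
  [[-0.021, 0.954, -0.19, 0, 0, 0.014, -1], [-0.021, 0.954, -0.19, 0, 0, 0.014, -1], [-0.021, 0.954, -0.19, 0, 0, 0.014, -1], [-0.021, 0.954, -0.19, 0, 0, 0.014, -1], [-0.021, 0.954, -0.19, 0, 0, 0.014, -1], [-0.021, 0.954, -0.19, 0, 0, 0.014, -1], [-0.021, 0.954, -0.19, 0, 0, 0.014, -1], [-0.021, 0.954, -0.19, 0, 0, 0.014, -1], [-0.021, 0.954, -0.19, 0, 0, 0.014, -1], [-0.021, 0.954, -0.19, 0, 0, 0.014, -1]],
])

```text
time_s: 31.43
position: [0.512, 0.2413, 0.2303]
tcp_rot: [[0.939, 0.344, -0.001], [0.344, -0.939, 0.002], [-0.0, -0.002, -1.0]]
force: [-0.6, -0.5, -0.6]
opening: 1.0
grasp_force: 0.0
```

Request:
carry_out([
  [[0.063, 0.953, -0.191, 0, 0, 0.014, -1], [0.063, 0.953, -0.191, 0, 0, 0.014, -1], [0.063, 0.953, -0.191, 0, 0, 0.014, -1], [0.063, 0.953, -0.191, 0, 0, 0.014, -1], [0.063, 0.953, -0.191, 0, 0, 0.014, -1], [0.063, 0.953, -0.191, 0, 0, 0.014, -1], [0.063, 0.953, -0.191, 0, 0, 0.014, -1], [0.063, 0.953, -0.191, 0, 0, 0.014, -1], [0.063, 0.953, -0.191, 0, 0, 0.014, -1], [0.063, 0.953, -0.191, 0, 0, 0.014, -1]],
])

```text
time_s: 32.27
position: [0.5698, 0.1104, 0.2588]
tcp_rot: [[0.966, 0.26, -0.001], [0.26, -0.966, 0.002], [-0.0, -0.002, -1.0]]
force: [-1.0, 0.5, 0.5]
opening: 1.001
grasp_force: 0.0
```

Request:
carry_out([
  [[-0.301, 0.775, 0.3, 0, 0, 0.022, -1], [-0.301, 0.775, 0.3, 0, 0, 0.022, -1], [-0.301, 0.775, 0.3, 0, 0, 0.022, -1], [-0.301, 0.775, 0.3, 0, 0, 0.022, -1], [-0.301, 0.775, 0.3, 0, 0, 0.022, -1], [-0.301, 0.775, 0.3, 0, 0, 0.022, -1], [-0.301, 0.775, 0.3, 0, 0, 0.022, -1], [-0.301, 0.775, 0.3, 0, 0, 0.022, -1], [-0.301, 0.775, 0.3, 0, 0, 0.022, -1], [-0.301, 0.775, 0.3, 0, 0, 0.022, -1]],
])

```text
time_s: 33.1
position: [0.5571, -0.0136, 0.2143]
tcp_rot: [[0.992, 0.124, 0.001], [0.124, -0.992, 0.002], [0.001, -0.002, -1.0]]
force: [0.2, -0.5, 0.1]
opening: 1.004
grasp_force: 0.0
```

Request:
carry_out([
  [[-0.192, 0.809, 0.3, 0, 0, 0.022, -1], [-0.192, 0.809, 0.3, 0, 0, 0.022, -1], [-0.192, 0.809, 0.3, 0, 0, 0.022, -1], [-0.192, 0.809, 0.3, 0, 0, 0.022, -1], [-0.192, 0.809, 0.3, 0, 0, 0.022, -1], [-0.192, 0.809, 0.3, 0, 0, 0.022, -1], [-0.192, 0.809, 0.3, 0, 0, 0.022, -1], [-0.192, 0.809, 0.3, 0, 0, 0.022, -1], [-0.192, 0.809, 0.3, 0, 0, 0.022, -1], [-0.192, 0.809, 0.3, 0, 0, 0.022, -1]],
])

```text
time_s: 33.93
position: [0.5435, -0.1375, 0.1692]
tcp_rot: [[1.0, -0.014, 0.001], [-0.014, -1.0, 0.002], [0.001, -0.002, -1.0]]
force: [0.3, -0.1, 0.0]
opening: 0.999
grasp_force: 0.0
```

Run:
```python
from kin import *
s=log();print(s['time_s'],s['position'],s['joint_positions'])
C=cam('wrist',s);i=capture('wrist');cv2.imwrite('pics/w8.png',i[:,:,::-1])
h=cv2.cvtColor(i,cv2.COLOR_RGB2HSV)
def blobs(m,z,mn=80):
    m=cv2.morphologyEx(m,cv2.MORPH_OPEN,np.ones((3,3),np.uint8));n,l,st,c=cv2.connectedComponentsWithStats(m)
    for k in range(1,n):
        if st[k,4]>mn:print(st[k].tolist(),c[k].round(1),onz(C,[c[k]],[z])[0])
print("orange");blobs(cv2.inRange(h,(5,190,120),(17,255,255)),.025)
print("dark");m=cv2.inRange(h,(0,0,0),(180,255,45));m[250:]=0;blobs(m,.062,150)
# predicted handle
c,sn=np.cos(np.radians(-.75)),np.sin(np.radians(-.75))
print(proj(C,[[.6216+c*x-sn*y,-.1383+sn*x+c*y,.062] for x,y in((-.126,.009),(-.126,-.009),(-.041,.009),(-.041,-.009))]))
```

```text
33.9333 [ 0.5435 -0.1375  0.1692] [-25.672   29.2468  94.5344   0.1152  56.225   65.0515]
orange
[232, 47, 37, 42, 1177] [249.5  66.7] [ 0.6645 -0.116   0.025 ]
[286, 101, 37, 37, 1056] [303.9 119.3] [ 0.6191 -0.1641  0.025 ]
[234, 104, 35, 36, 1012] [250.9 121.5] [ 0.6177 -0.1158  0.025 ]
dark
[72, 140, 41, 71, 586] [ 97.6 170.1] [0.581  0.0123 0.062 ]
[262, 164, 19, 86, 1529] [271.1 208.5] [ 0.5454 -0.1336  0.062 ]
[61, 197, 33, 10, 165] [ 77.3 201.4] [0.554  0.0349 0.062 ]
[[265.4614 261.6814]
 [285.4092 261.6866]
 [264.6417 167.6081]
 [286.3202 167.6141]]
```

Request:
carry_out([
  [[0, -0.01, 0.12, 0, 0, 0, -1], [0, -0.01, 0.25, 0, 0, 0, -1], [0, -0.01, 0.38, 0, 0, 0, -1], [0, -0.01, 0.5, 0, 0, 0, -1], [0, -0.01, 0.61, 0, 0, 0, -1], [0, -0.01, 0.71, 0, 0, 0, -1], [0, -0.01, 0.8, 0, 0, 0, -1], [0, -0.01, 0.86, 0, 0, 0, -1], [0, -0.01, 0.9, 0, 0, 0, -1], [0, -0.01, 0.904, 0, 0, 0, -1]],
])

```text
time_s: 34.82
position: [0.5427, -0.1365, 0.0321]
tcp_rot: [[1.0, -0.015, -0.002], [-0.015, -1.0, 0.003], [-0.002, -0.003, -1.0]]
force: [-1.0, 0.2, -0.8]
opening: 1.003
grasp_force: 0.0
```

Request:
carry_out([
  [[0, 0, 0, 0, 0, 0, 1], [0, 0, 0, 0, 0, 0, 1], [0, 0, 0, 0, 0, 0, 1], [0, 0, 0, 0, 0, 0, 1], [0, 0, 0, 0, 0, 0, 1], [0, 0, 0, 0, 0, 0, 1], [0, 0, 0, 0, 0, 0, 1], [0, 0, 0, 0, 0, 0, 1], [0, 0, 0, 0, 0, 0, 1], [0, 0, 0, 0, 0, 0, 1]],
])

```text
time_s: 35.65
position: [0.5431, -0.1369, 0.033]
tcp_rot: [[1.0, -0.016, -0.0], [-0.016, -1.0, 0.002], [-0.0, -0.002, -1.0]]
force: [0.6, -0.7, -0.2]
opening: 0.328
grasp_force: 0.0
```

Run:
```python
from kin import *
p,M=load();p,M=apply(p,M,[0,-.01,0,0,0,0]);save(p,M);s=chk()
b=p+[0,0,.09];yb,_=params(p,M)
n=p;p,M=emit([(n,M)]*5+[(n+(b-n)*k,yawR(yb,4*k)) for k in(.05,.15,.3,.5,.7)],p,M)
print(p)
for yaw in(70,90):
    q=s['joint_positions']
    for th in(5,-20,-40,-50):
        q,e=ik(*over(yaw,th,-.045,.115,*TR),q);print(yaw,th,np.round(q,0),e.round(4),over(yaw,th,-.045,.115,*TR)[0])
```

```text
t 35.65 pos [ 0.5431 -0.1369  0.033 ] err mm [-0.002  -0.4092 -1.4779] deg 0.14919621930581137 q [-25.6282  41.5656  99.2509   0.1408  39.2428  65.1589] F [ 0.5774 -0.735  -0.2054] open 0.32823564291452334 g 0.0
[[0, 0, 0, 0, 0, 0], [0, 0, 0, 0, 0, 0], [0, 0, 0, 0, 0, 0], [0, 0, 0, 0, 0, 0], [0, 0, 0, 0, 0, 0], [0, 0, -0.03, 0, 0.001, 0], [0, 0, -0.09, 0, 0.002, 0], [0, 0, -0.18, 0, 0.003, 0], [0, 0, -0.3, 0, 0.006, 0], [0, 0, -0.42, 0, 0.008, 0]]
[ 0.5431 -0.1365  0.0975]
70 5 [-27.  31.  99.   6.  50. -11.] 0.0 [ 0.5322 -0.1166  0.1319]
70 -20 [-11.  28.  91. -22.  66.  19.] 0.0 [ 0.5409 -0.0925  0.2136]
70 -40 [  2.  33.  82. -37.  84.  32.] 0.0 [ 0.556  -0.0511  0.2664]
70 -50 [  7.  37.  77. -43.  94.  35.] 0.0 [ 0.5656 -0.0246  0.2862]
90 5 [-24.  37.  85.   5.  60. -27.] 0.0 [ 0.615  -0.1312  0.1319]
90 -20 [-11.  31.  85. -22.  62.  -0.] 0.0 [ 0.615  -0.1056  0.2136]
90 -40 [  2.  32.  83. -42.  72.  18.] 0.0 [ 0.615  -0.0615  0.2664]
90 -50 [  8.  35.  81. -50.  79.  25.] 0.0 [ 0.615  -0.0333  0.2862]
```

Run:
```python
from kin import *
S=cam("side");C=cam("scene")
print("block base side",onz(S,[[383,268],[455,316]],[0]*2),"bin base",onz(S,[[378,220],[342,185]],[0]*2))
print("bin scene",onz(C,[[376,296]],[0]))
p,M=load();n=p;yb,_=params(p,M)
p,M=apply(p,M,[0,0,-.42,0,.008,0]);print(p,params(p,M))
a,B=over(80,5,-.06,.13,*TR);print(a)
p,M=travel(p,M,a,80,5,4,via=np.array([.525,-.128,.17]));print(p,params(p,M));save(p,M)
```

```text
block base side [[ 0.7439 -0.2545  0.    ]
 [ 0.8297 -0.4654  0.    ]] bin base [[ 0.8293 -0.0815  0.    ]
 [ 0.8053  0.1099  0.    ]]
bin scene [[ 0.794  -0.0361  0.    ]]
[ 0.5431 -0.1365  0.0975] (np.float64(-0.7919999999999962), np.float64(2.8799999999999994))
[ 0.5703 -0.1423  0.1469]
[[0, 0, -0.002, 0, 0, 0], [-0.001, -0.001, -0.007, 0, 0, -0.002], [-0.003, -0.002, -0.016, 0, 0, -0.004], [-0.005, -0.003, -0.027, 0, 0, -0.006], [-0.008, -0.005, -0.042, 0, 0, -0.01], [-0.012, -0.007, -0.059, 0.001, 0, -0.014], [-0.016, -0.009, -0.079, 0.001, 0, -0.018], [-0.02, -0.011, -0.102, 0.001, 0.001, -0.023], [-0.025, -0.014, -0.126, 0.002, 0.001, -0.029], [-0.03, -0.017, -0.153, 0.002, 0.001, -0.035]]
[[-0.005, -0.005, -0.028, 0, 0, -0.007], [-0.01, -0.01, -0.058, 0.001, 0, -0.013], [-0.015, -0.015, -0.09, 0.001, 0, -0.021], [-0.02, -0.02, -0.123, 0.002, 0.001, -0.028], [-0.025, -0.026, -0.156, 0.002, 0.001, -0.036], [-0.031, -0.032, -0.191, 0.003, 0.001, -0.044], [-0.037, -0.037, -0.227, 0.003, 0.001, -0.052], [-0.043, -0.043, -0.263, 0.004, 0.001, -0.06], [-0.048, -0.049, -0.299, 0.004,
[... 298 characters left out ...]
003, 0.001, -0.049], [0.081, 0.134, 0.083, 0.004, 0.001, -0.056], [0.091, 0.151, 0.094, 0.005, 0.001, -0.064], [0.101, 0.167, 0.104, 0.005, 0.002, -0.07], [0.11, 0.183, 0.114, 0.006, 0.002, -0.077]]
[[0.001, 0.017, 0.008, 0, 0, -0.006], [0.002, 0.033, 0.016, 0.001, 0, -0.012], [0.003, 0.047, 0.023, 0.001, 0, -0.017], [0.003, 0.06, 0.029, 0.001, 0, -0.021], [0.004, 0.071, 0.035, 0.002, 0, -0.025], [0.004, 0.081, 0.04, 0.002, 0, -0.029], [0.005, 0.088, 0.043, 0.002, 0, -0.031], [0.005, 0.094, 0.046, 0.003, 0, -0.033], [0.005, 0.097, 0.048, 0.003, 0.001, -0.034], [0.005, 0.099, 0.048, 0.003, 0.001, -0.035]]
[ 0.5704 -0.1424  0.1469] (np.float64(80.04832732007569), np.float64(5.182207822535912))
```

Request:
carry_out([
  [[0, 0, 0, 0, 0, 0, 1], [0, 0, 0, 0, 0, 0, 1], [0, 0, 0, 0, 0, 0, 1], [0, 0, 0, 0, 0, 0, 1], [0, 0, 0, 0, 0, 0, 1], [0, 0, -0.03, 0, 0.001, 0, 1], [0, 0, -0.09, 0, 0.002, 0, 1], [0, 0, -0.18, 0, 0.003, 0, 1], [0, 0, -0.3, 0, 0.006, 0, 1], [0, 0, -0.42, 0, 0.008, 0, 1]],
])

```text
time_s: 36.48
position: [0.5425, -0.1368, 0.0972]
tcp_rot: [[0.999, -0.015, 0.05], [-0.016, -1.0, 0.001], [0.05, -0.002, -0.999]]
force: [0.4, -0.6, -2.4]
opening: 0.203
grasp_force: 30.0
```

Run:
```python
from kin import *
s=log();print(s['position'],s['force'],s['moment'],s['opening'],s['grasp_force'])
C=cam('wrist',s);i=capture('wrist');cv2.imwrite('pics/w9.png',i[:,:,::-1])
h=cv2.cvtColor(i,cv2.COLOR_RGB2HSV)
m=cv2.inRange(h,(5,190,120),(17,255,255));m=cv2.morphologyEx(m,cv2.MORPH_OPEN,np.ones((3,3),np.uint8));n,l,st,c=cv2.connectedComponentsWithStats(m)
print([(st[k].tolist()) for k in range(1,n) if st[k,4]>80])
# expected pixel of carrots if the tray rigidly follows the tool (mid-height of carrot), from tool-frame at grasp
p0=np.array([.543,-.1368,.033]);M0=yawR(-.8)
for w in([.6645,-.116,.022],[.6186,-.1645,.022],[.6177,-.1158,.022]):
    print(proj(C,[s['position']+s['tcp_rot']@(M0.T@(np.array(w)-p0))]))
```

```text
[ 0.5425 -0.1368  0.0972] [ 0.4117 -0.5778 -2.3964] [-0.0296  0.295  -0.0571] 0.20292095870527152 29.987113382667303
[[199, 0, 71, 68, 3903], [298, 86, 70, 66, 3332], [206, 92, 65, 65, 3283]]
[[229.6912  23.3132]]
[[327.8644 119.6929]]
[[233.4342 122.7144]]
```

The tray is held without drooping, with carrots at (234,30), (333,119) and (238,124), close to where the rigid model predicts. Next I'll swing it over to the pan.

Request:
carry_out([
  [[0, 0, -0.002, 0, 0, 0, 1], [-0.001, -0.001, -0.007, 0, 0, -0.002, 1], [-0.003, -0.002, -0.016, 0, 0, -0.004, 1], [-0.005, -0.003, -0.027, 0, 0, -0.006, 1], [-0.008, -0.005, -0.042, 0, 0, -0.01, 1], [-0.012, -0.007, -0.059, 0.001, 0, -0.014, 1], [-0.016, -0.009, -0.079, 0.001, 0, -0.018, 1], [-0.02, -0.011, -0.102, 0.001, 0.001, -0.023, 1], [-0.025, -0.014, -0.126, 0.002, 0.001, -0.029, 1], [-0.03, -0.017, -0.153, 0.002, 0.001, -0.035, 1]],
])

```text
time_s: 37.37
position: [0.5372, -0.1344, 0.1185]
tcp_rot: [[0.977, 0.206, 0.054], [0.206, -0.978, 0.014], [0.056, -0.003, -0.998]]
force: [0.4, 0.1, -3.0]
opening: 0.207
grasp_force: 30.0
```

Request:
carry_out([
  [[-0.005, -0.005, -0.028, 0, 0, -0.007, 1], [-0.01, -0.01, -0.058, 0.001, 0, -0.013, 1], [-0.015, -0.015, -0.09, 0.001, 0, -0.021, 1], [-0.02, -0.02, -0.123, 0.002, 0.001, -0.028, 1], [-0.025, -0.026, -0.156, 0.002, 0.001, -0.036, 1], [-0.031, -0.032, -0.191, 0.003, 0.001, -0.044, 1], [-0.037, -0.037, -0.227, 0.003, 0.001, -0.052, 1], [-0.043, -0.043, -0.263, 0.004, 0.001, -0.06, 1], [-0.048, -0.049, -0.299, 0.004, 0.002, -0.069, 1], [-0.054, -0.055, -0.336, 0.005, 0.002, -0.077, 1]],
])

```text
time_s: 38.2
position: [0.5246, -0.1285, 0.1686]
tcp_rot: [[0.767, 0.639, 0.052], [0.638, -0.769, 0.048], [0.07, -0.003, -0.998]]
force: [-0.1, 0.2, -3.3]
opening: 0.202
grasp_force: 30.0
```

Request:
carry_out([
  [[0.012, 0.019, 0.012, 0, 0, -0.008, 1], [0.024, 0.039, 0.025, 0.001, 0, -0.017, 1], [0.036, 0.059, 0.037, 0.002, 0, -0.025, 1], [0.047, 0.078, 0.049, 0.002, 0.001, -0.033, 1], [0.059, 0.097, 0.061, 0.003, 0.001, -0.041, 1], [0.07, 0.116, 0.072, 0.003, 0.001, -0.049, 1], [0.081, 0.134, 0.083, 0.004, 0.001, -0.056, 1], [0.091, 0.151, 0.094, 0.005, 0.001, -0.064, 1], [0.101, 0.167, 0.104, 0.005, 0.002, -0.07, 1], [0.11, 0.183, 0.114, 0.006, 0.002, -0.077, 1]],
])

```text
time_s: 39.03
position: [0.5562, -0.1387, 0.1523]
tcp_rot: [[0.381, 0.924, 0.03], [0.921, -0.383, 0.079], [0.085, -0.003, -0.996]]
force: [-0.3, 1.0, -2.7]
opening: 0.201
grasp_force: 30.0
```

Request:
carry_out([
  [[0.001, 0.017, 0.008, 0, 0, -0.006, 1], [0.002, 0.033, 0.016, 0.001, 0, -0.012, 1], [0.003, 0.047, 0.023, 0.001, 0, -0.017, 1], [0.003, 0.06, 0.029, 0.001, 0, -0.021, 1], [0.004, 0.071, 0.035, 0.002, 0, -0.025, 1], [0.004, 0.081, 0.04, 0.002, 0, -0.029, 1], [0.005, 0.088, 0.043, 0.002, 0, -0.031, 1], [0.005, 0.094, 0.046, 0.003, 0, -0.033, 1], [0.005, 0.097, 0.048, 0.003, 0.001, -0.034, 1], [0.005, 0.099, 0.048, 0.003, 0.001, -0.035, 1]],
])

```text
time_s: 39.87
position: [0.5705, -0.1432, 0.1454]
tcp_rot: [[0.173, 0.985, 0.014], [0.981, -0.174, 0.091], [0.092, -0.002, -0.996]]
force: [0.3, 0.2, -3.0]
opening: 0.202
grasp_force: 30.0
```

Run:
```python
from kin import *
s=chk()
C=cam('wrist',s);i=capture('wrist');cv2.imwrite('pics/w10.png',i[:,:,::-1])
h=cv2.cvtColor(i,cv2.COLOR_RGB2HSV)
m=cv2.inRange(h,(5,190,120),(17,255,255));m=cv2.morphologyEx(m,cv2.MORPH_OPEN,np.ones((3,3),np.uint8));n,l,st,c=cv2.connectedComponentsWithStats(m)
print([(st[k].tolist()) for k in range(1,n) if st[k,4]>80])
# pan rim: lower cross-check in scene image (potato-yellow blobs in pan)
j=capture('scene');h=cv2.cvtColor(j,cv2.COLOR_RGB2HSV)
m=cv2.inRange(h,(15,70,90),(28,200,255));m[:190]=0;m[240:]=0;m[:,:295]=0;m[:,375:]=0
n,l,st,c=cv2.connectedComponentsWithStats(m);print("yellow",[(st[k].tolist()) for k in range(1,n) if st[k,4]>15])
p,M=load()
for k0,k1,a in((5,-22,(-.06,-.05,.13,.105)),(-23,-41,(-.05,-.05,.105,.105)),(-42,-52,(-.05,-.05,.105,.105))):
    k=np.linspace(0,1,10)
    p,M=emit([over(80,k0+(k1-k0)*t,a[0]+(a[1]-a[0])*t,a[2]+(a[3]-a[2])*t,*TR) for t in k],p,M)
save(p,M)
```

```text
t 39.8667 pos [ 0.5705 -0.1432  0.1454] err mm [ 0.1581 -0.8442 -1.5288] deg 0.13453490356846912 q [-27.6285  33.3143  91.2133   5.9564  57.3251 -20.9059] F [ 0.3342  0.1509 -3.013 ] open 0.2024508435705036 g 29.9952176772058
[[197, 0, 67, 57, 3220], [297, 88, 69, 65, 3486], [203, 94, 66, 65, 3304]]
yellow [[365, 190, 7, 5, 20], [365, 195, 10, 45, 214], [335, 200, 29, 22, 373], [295, 218, 7, 6, 23]]
[[0, 0, 0, 0, -0.001, 0], [0.02, 0, -0.048, 0, -0.009, 0], [0.043, 0, -0.096, 0, -0.017, 0], [0.07, 0, -0.143, 0, -0.026, 0], [0.1, -0.001, -0.188, 0, -0.034, 0], [0.133, -0.001, -0.232, 0, -0.042, 0], [0.17, -0.001, -0.275, 0, -0.051, 0], [0.209, -0.001, -0.316, 0, -0.059, 0], [0.252, -0.001, -0.355, 0, -0.067, 0], [0.298, -0.001, -0.392, 0, -0.076, 0]]
[[0.004, 0, -0.023, 0, -0.002, 0], [0.013, 0, -0.068, 0, -0.008, 0], [0.024, 0, -0.113, 0, -0.013, 0], [0.037, 0, -0.157, 0, -0.019, 0], [0.051, 0, -0.201, 0, -0.025, 0], [0.066, 0, -0.244, 0, -0.03, 0], [0.083, 0, -0.287, 0, -0.036, 0], [0.102, 0, -0.329, 0, -0.041, 0], [0.122, 0, -0.371, 0, -0.047, 0], [0.143, 0, -0.412, 0, -0.052, 0]]
[[0.005, 0, -0.022, 0, -0.003, 0], [0.01, 0, -0.047, 0, -0.006, 0], [0.015, 0, -0.072, 0, -0.009, 0], [0.021, 0, -0.097, 0, -0.012, 0], [0.028, 0, -0.122, 0, -0.015, 0], [0.035, 0, -0.147, 0, -0.018, 0], [0.043, 0, -0.171, 0, -0.022, 0], [0.051, 0, -0.195, 0, -0.025, 0], [0.059, 0, -0.22, 0, -0.028, 0], [0.068, 0, -0.244, 0, -0.031, 0]]
```

Request:
carry_out([
  [[0, 0, 0, 0, -0.001, 0, 1], [0.02, 0, -0.048, 0, -0.009, 0, 1], [0.043, 0, -0.096, 0, -0.017, 0, 1], [0.07, 0, -0.143, 0, -0.026, 0, 1], [0.1, -0.001, -0.188, 0, -0.034, 0, 1], [0.133, -0.001, -0.232, 0, -0.042, 0, 1], [0.17, -0.001, -0.275, 0, -0.051, 0, 1], [0.209, -0.001, -0.316, 0, -0.059, 0, 1], [0.252, -0.001, -0.355, 0, -0.067, 0, 1], [0.298, -0.001, -0.392, 0, -0.076, 0, 1]],
])

```text
time_s: 40.8
position: [0.5771, -0.1041, 0.2088]
tcp_rot: [[0.162, 0.984, -0.067], [0.912, -0.175, -0.371], [-0.378, -0.001, -0.926]]
force: [0.0, -0.1, -2.6]
opening: 0.202
grasp_force: 30.0
```

Request:
carry_out([
  [[0.004, 0, -0.023, 0, -0.002, 0, 1], [0.013, 0, -0.068, 0, -0.008, 0, 1], [0.024, 0, -0.113, 0, -0.013, 0, 1], [0.037, 0, -0.157, 0, -0.019, 0, 1], [0.051, 0, -0.201, 0, -0.025, 0, 1], [0.066, 0, -0.244, 0, -0.03, 0, 1], [0.083, 0, -0.287, 0, -0.036, 0, 1], [0.102, 0, -0.329, 0, -0.041, 0, 1], [0.122, 0, -0.371, 0, -0.047, 0, 1], [0.143, 0, -0.412, 0, -0.052, 0, 1]],
])

```text
time_s: 41.63
position: [0.5846, -0.0618, 0.2572]
tcp_rot: [[0.131, 0.985, -0.116], [0.746, -0.175, -0.643], [-0.653, -0.003, -0.757]]
force: [0.8, -0.3, -2.5]
opening: 0.206
grasp_force: 30.0
```

Request:
carry_out([
  [[0.005, 0, -0.022, 0, -0.003, 0, 1], [0.01, 0, -0.047, 0, -0.006, 0, 1], [0.015, 0, -0.072, 0, -0.009, 0, 1], [0.021, 0, -0.097, 0, -0.012, 0, 1], [0.028, 0, -0.122, 0, -0.015, 0, 1], [0.035, 0, -0.147, 0, -0.018, 0, 1], [0.043, 0, -0.171, 0, -0.022, 0, 1], [0.051, 0, -0.195, 0, -0.025, 0, 1], [0.059, 0, -0.22, 0, -0.028, 0, 1], [0.068, 0, -0.244, 0, -0.031, 0, 1]],
])

```text
time_s: 42.47
position: [0.5905, -0.0305, 0.2785]
tcp_rot: [[0.105, 0.985, -0.139], [0.606, -0.174, -0.776], [-0.789, -0.002, -0.615]]
force: [0.9, 0.5, -2.5]
opening: 0.204
grasp_force: 30.0
```

```bash
cat > see.py <<'E'
from kin import *
s=chk()
for nm in("wrist","scene","side"):
    C=cam(nm,s);i=capture(nm);cv2.imwrite('pics/z_%s_%.0f.png'%(nm,s['time_s']*10),i[:,:,::-1])
    h=cv2.cvtColor(i,cv2.COLOR_RGB2HSV)
    m=cv2.inRange(h,(4,180,100),(17,255,255));m=cv2.morphologyEx(m,cv2.MORPH_OPEN,np.ones((2,2),np.uint8));n,l,st,c=cv2.connectedComponentsWithStats(m)
    print(nm,[(st[k].tolist(),onz(C,[c[k]],[.04])[0].round(3).tolist()) for k in range(1,n) if st[k,4]>25])
E
python3 see.py
```

```text
t 42.4667 pos [ 0.5905 -0.0305  0.2785] err mm [ 0.3649 -0.4959 -1.174 ] deg 0.09643521372470427 q [  8.4822  37.2515  79.0701 -48.4353  87.3048  31.5898] F [ 0.8589  0.524  -2.535 ] open 0.20374657157052903 g 29.99800027348101
wrist []
scene [([256, 189, 20, 5, 53], [0.416, 0.106, 0.04]), ([323, 208, 12, 13, 80], [0.601, 0.111, 0.04])]
side [([201, 159, 10, 13, 48], [0.408, 0.337, 0.04]), ([212, 165, 16, 11, 73], [0.447, 0.291, 0.04]), ([198, 188, 16, 5, 42], [0.374, 0.215, 0.04]), ([274, 190, 9, 6, 41], [0.582, 0.115, 0.04])]
```

Run:
```python
from kin import *
p,M=load();k=np.linspace(.1,1,10)
p,M=emit([over(80,-52+50*a,-.05-.03*a,.105+.03*a,*TR) for a in k],p,M);print(p)
p,M=travel(p,M,np.array([.543,-.137,.09]),-.8,0,3,via=np.array([.525,-.128,.165]));print(p,params(p,M))
n=p;b=np.array([.543,-.137,.0355]);Mf=yawR(-.8)
p,M=emit([(n+(b-n)*t,Mf) for t in(.12,.26,.4,.54,.67,.78,.87,.94,.98,1)],p,M);print(p,params(p,M));save(p,M)
```

```text
[[-0.043, 0, 0.118, 0, 0.014, 0], [-0.075, 0, 0.237, 0, 0.028, 0], [-0.098, 0, 0.355, 0, 0.042, 0], [-0.111, 0, 0.473, 0, 0.056, 0], [-0.114, 0, 0.588, 0, 0.07, 0], [-0.107, 0, 0.702, 0, 0.083, 0], [-0.091, 0, 0.811, 0, 0.097, 0], [-0.065, 0, 0.917, 0, 0.111, 0], [-0.031, 0, 1.017, 0, 0.125, 0], [0.011, 0, 1.112, 0, 0.139, 0]]
[ 0.5674 -0.1586  0.1758]
[[0.001, -0.002, 0, 0, 0, 0.001], [0.004, -0.008, 0.002, 0, 0, 0.003], [0.009, -0.018, 0.004, 0, 0, 0.006], [0.015, -0.03, 0.007, 0, 0, 0.011], [0.023, -0.046, 0.01, 0, 0, 0.017], [0.032, -0.065, 0.014, 0.001, 0.001, 0.023], [0.043, -0.087, 0.018, 0.001, 0.001, 0.031], [0.054, -0.11, 0.023, 0.001, 0.001, 0.039], [0.067, -0.136, 0.029, 0.001, 0.001, 0.048], [0.08, -0.163, 0.035, 0.002, 0.001, 0.058]]
[[0.003, -0.031, 0.006, 0, 0.001, 0.01], [0.006, -0.064, 0.013, 0, 0.001, 0.021], [0.009, -0.098, 0.02, 0, 0.001, 0.032], [0.012, -0.132, 0.027, 0.001, 0.002, 0.043], [0.016, -0.167, 0.034, 0.001, 0.002, 0.054], [0.018, -0.153, 0.084, 0.001, 0.002, 0.065], [0.021, -0.14, 0.134, 0.001, 0.003, 0.077], [0.023, -0.127, 0.182, 0.001, 0.003, 0.08
[... 215 characters left out ...]
0.03, 0.031, 0.155, 0, 0.001, 0.035], [0.036, 0.037, 0.184, 0, 0.001, 0.042], [0.041, 0.042, 0.21, 0, 0.002, 0.048], [0.045, 0.046, 0.23, 0, 0.002, 0.052], [0.048, 0.049, 0.246, 0, 0.002, 0.056], [0.05, 0.051, 0.255, 0, 0.002, 0.058], [0.05, 0.051, 0.258, 0, 0.002, 0.059]]
[ 0.5429 -0.137   0.09  ] (np.float64(-0.9612700037749184), np.float64(0.08417541186565276))
[[0, 0, 0.044, 0, 0, 0], [0, 0, 0.095, 0, 0, 0], [0, 0, 0.145, 0, 0, 0], [0, 0, 0.196, 0, 0, 0], [0, 0, 0.244, 0, 0, 0], [0, 0, 0.284, 0, 0, 0], [0, 0, 0.316, 0, 0, 0], [0, 0, 0.342, 0, 0, 0], [0, 0, 0.356, 0, 0, 0], [0, 0, 0.364, 0, 0, 0]]
[ 0.543  -0.137   0.0354] (np.float64(-0.9612700037749184), np.float64(0.08417541186565276))
```

Run:
```python
from kin import *
p,M=load();p,M=apply(p,M,[-.111,0,.473,0,.056,0]);p,M=apply(p,M,[0,0,0,0,0,0])
# recompute from the first call's row 8
p,M=load();p,M=apply(p,M,[-.065,0,.917,0,.111,0]);print(p,params(p,M))
p,M=travel(p,M,np.array([.543,-.137,.125]),-.8,0,3,via=np.array([.525,-.132,.18]));print(p,params(p,M))
n=p;b=np.array([.543,-.137,.0355]);Mf=yawR(-.8)
p,M=emit([(n+(b-n)*t,Mf) for t in(.12,.26,.4,.54,.67,.78,.87,.94,.98,1)],p,M);print(p,params(p,M));save(p,M)
```

```text
[ 0.5335 -0.137  -0.1021] (np.float64(-0.923775491532718), np.float64(40.04416078843274))
[[0.008, 0, -0.01, 0, 0, 0], [0.03, -0.001, -0.038, 0, -0.001, 0], [0.065, -0.002, -0.083, 0, -0.003, 0], [0.113, -0.003, -0.144, 0, -0.005, 0], [0.173, -0.005, -0.219, 0, -0.008, 0], [0.243, -0.006, -0.307, 0, -0.012, 0], [0.322, -0.008, -0.407, 0, -0.015, 0], [0.409, -0.011, -0.518, 0, -0.02, 0], [0.504, -0.013, -0.638, 0, -0.024, 0], [0.605, -0.016, -0.766, 0, -0.029, 0]]
[[0.08, -0.003, -0.151, 0, -0.005, 0], [0.163, -0.006, -0.308, 0, -0.01, 0], [0.249, -0.009, -0.47, 0, -0.016, 0], [0.336, -0.012, -0.634, 0, -0.021, 0], [0.423, -0.015, -0.801, 0, -0.027, 0], [0.416, -0.011, -0.763, 0, -0.032, 0], [0.408, -0.008, -0.725, 0, -0.038, 0], [0.401, -0.005, -0.689, 0, -0.043, 0], [0.394, -0.002, -0.653, 0, -0.048, 0], [0.387, 0, -0.618, 0, -0.053, 0]]
[[0.004, 0.003, 0.033, 0, -0.005, 0], [0.008, 0.006, 0.064, 0, -0.01, 0], [0.012, 0.008, 0.093, 0, -0.014, 0], [0.016, 0.01, 0.119, 0, -0.018, 0], [0.019, 0.012, 0.141, 0, -0.021, 0], [0.021, 0.013, 0.161, 0, -0.024, 0], [0.023, 0.015, 0.177, 0, -0.026, 0], [0.025, 0.016, 0.188, 0, -0.028, 0], [0.026, 0.016, 0.196, 0, -0.029, 0], [0.026, 0.016, 0.198, 0, -0.029, 0]]
[ 0.543  -0.1369  0.125 ] (np.float64(-0.9612700037749187), np.float64(0.08417541186564662))
[[0, 0, 0.072, 0, 0, 0], [0, 0, 0.155, 0, 0, 0], [0, 0, 0.239, 0, 0, 0], [0, 0, 0.322, 0, 0, 0], [0, 0, 0.4, 0, 0, 0], [0, 0, 0.465, 0, 0, 0], [-0.001, 0, 0.519, 0, 0, 0], [-0.001, 0, 0.561, 0, 0, 0], [-0.001, 0, 0.585, 0, 0, 0], [-0.001, 0, 0.597, 0, 0, 0]]
[ 0.5429 -0.137   0.0355] (np.float64(-0.9612700037749187), np.float64(0.08417541186564662))
```

Request:
carry_out([
  [[-0.043, 0, 0.118, 0, 0.014, 0, 1], [-0.075, 0, 0.237, 0, 0.028, 0, 1], [-0.098, 0, 0.355, 0, 0.042, 0, 1], [-0.111, 0, 0.473, 0, 0.056, 0, 1], [-0.114, 0, 0.588, 0, 0.07, 0, 1], [-0.107, 0, 0.702, 0, 0.083, 0, 1], [-0.091, 0, 0.811, 0, 0.097, 0, 1], [-0.065, 0, 0.917, 0, 0.111, 0, 1], [-0.065, 0, 0.917, 0, 0.111, 0, 1], [-0.065, 0, 0.917, 0, 0.111, 0, 1]],
])

```text
time_s: 43.45
position: [0.5691, -0.1459, 0.2012]
tcp_rot: [[0.174, 0.984, -0.041], [0.962, -0.178, -0.205], [-0.209, -0.004, -0.978]]
force: [-1.0, -0.2, -2.0]
opening: 0.201
grasp_force: 30.0
```

```bash
python3 see.py | grep -v "^t "
```

```text
wrist []
scene []
side [([202, 164, 27, 13, 134], [0.432, 0.305, 0.04]), ([198, 186, 17, 6, 46], [0.379, 0.217, 0.04])]
```

Run:
```python
from kin import *
p,M=over(80.05,-12,-.074,.129,*TR);print(p,params(p,M),log()['position'])
p,M=travel(p,M,np.array([.543,-.137,.125]),-.8,0,3,via=np.array([.525,-.132,.18]));print(p,params(p,M))
n=p;b=np.array([.543,-.137,.0355]);Mf=yawR(-.8)
p,M=emit([(n+(b-n)*t,Mf) for t in(.12,.26,.4,.54,.67,.78,.87,.94,.98,1)],p,M);print(p,params(p,M));save(p,M)
```

```text
[ 0.5705 -0.1428  0.2028] (np.float64(80.05), np.float64(-12.0)) [ 0.5704 -0.1429  0.2017]
[[0, -0.002, 0.001, 0, 0, 0.001], [0.001, -0.008, 0.004, 0.001, 0, 0.003], [0.003, -0.017, 0.008, 0.001, 0.001, 0.006], [0.005, -0.03, 0.014, 0.002, 0.002, 0.011], [0.007, -0.046, 0.021, 0.003, 0.002, 0.016], [0.01, -0.065, 0.03, 0.005, 0.003, 0.023], [0.014, -0.086, 0.04, 0.006, 0.005, 0.03], [0.017, -0.109, 0.051, 0.007, 0.006, 0.039], [0.021, -0.134, 0.063, 0.009, 0.007, 0.048], [0.026, -0.161, 0.075, 0.011, 0.009, 0.057]]
[[-0.007, -0.027, 0.015, 0.001, 0.001, 0.01], [-0.013, -0.055, 0.031, 0.002, 0.003, 0.021], [-0.02, -0.084, 0.047, 0.004, 0.004, 0.032], [-0.027, -0.113, 0.063, 0.005, 0.006, 0.043], [-0.034, -0.143, 0.08, 0.006, 0.008, 0.054], [-0.025, -0.131, 0.115, 0.008, 0.009, 0.065], [-0.016, -0.119, 0.151, 0.009, 0.011, 0.076], [-0.008, -0.107, 0.185, 0.009, 0.012, 0.087], [0.001, -0.096, 0.219, 0.01, 0.014, 0.098], [0.009, -0.085, 0.252, 0.011, 0.015, 0.108]]
[[0.011, 0.007, 0.031, 0, 0.002, 0.01], [0.021, 0.013, 0.06, 0.001, 0.003, 0.019], [0.03, 0.018, 0.087, 0.001, 0.004, 0.027], [0.038, 0.023, 0.112, 0.001, 0.006, 0.035], [0.045, 0.027, 0.133, 0.001, 0.007, 0.041], [0.051, 0.031, 0.151, 0.001, 0.007, 0.047], [0.056, 0.034, 0.166, 0.001, 0.008, 0.052], [0.06, 0.036, 0.177, 0.001, 0.009, 0.055], [0.063, 0.038, 0.184, 0.001, 0.009, 0.057], [0.063, 0.038, 0.186, 0.001, 0.009, 0.058]]
[ 0.5429 -0.137   0.1251] (np.float64(-0.7897316887155031), np.float64(0.054544838444166396))
[[0, 0, 0.072, 0, 0, 0], [0, 0, 0.155, 0, 0, 0], [0, -0.001, 0.239, 0, 0, 0], [0, -0.001, 0.322, 0, 0, 0], [0, -0.001, 0.4, 0, 0, 0], [0, -0.001, 0.466, 0, 0, 0], [0, -0.001, 0.519, 0, 0, 0], [0, -0.001, 0.561, 0, 0, 0], [0, -0.001, 0.585, 0, 0, 0], [0, -0.001, 0.597, 0, 0, 0]]
[ 0.543  -0.1371  0.0355] (np.float64(-0.7897316887155031), np.float64(0.054544838444166396))
```

Request:
carry_out([
  [[0, -0.002, 0.001, 0, 0, 0.001, 1], [0.001, -0.008, 0.004, 0.001, 0, 0.003, 1], [0.003, -0.017, 0.008, 0.001, 0.001, 0.006, 1], [0.005, -0.03, 0.014, 0.002, 0.002, 0.011, 1], [0.007, -0.046, 0.021, 0.003, 0.002, 0.016, 1], [0.01, -0.065, 0.03, 0.005, 0.003, 0.023, 1], [0.014, -0.086, 0.04, 0.006, 0.005, 0.03, 1], [0.017, -0.109, 0.051, 0.007, 0.006, 0.039, 1], [0.021, -0.134, 0.063, 0.009, 0.007, 0.048, 1], [0.026, -0.161, 0.075, 0.011, 0.009, 0.057, 1]],
])

```text
time_s: 44.43
position: [0.5467, -0.1371, 0.1895]
tcp_rot: [[0.509, 0.857, -0.084], [0.847, -0.516, -0.128], [-0.153, -0.006, -0.988]]
force: [-0.6, -0.6, -2.5]
opening: 0.209
grasp_force: 30.0
```

Request:
carry_out([
  [[-0.007, -0.027, 0.015, 0.001, 0.001, 0.01, 1], [-0.013, -0.055, 0.031, 0.002, 0.003, 0.021, 1], [-0.02, -0.084, 0.047, 0.004, 0.004, 0.032, 1], [-0.027, -0.113, 0.063, 0.005, 0.006, 0.043, 1], [-0.034, -0.143, 0.08, 0.006, 0.008, 0.054, 1], [-0.025, -0.131, 0.115, 0.008, 0.009, 0.065, 1], [-0.016, -0.119, 0.151, 0.009, 0.011, 0.076, 1], [-0.008, -0.107, 0.185, 0.009, 0.012, 0.087, 1], [0.001, -0.096, 0.219, 0.01, 0.014, 0.098, 1], [0.009, -0.085, 0.252, 0.011, 0.015, 0.108, 1]],
])

```text
time_s: 45.27
position: [0.5333, -0.1346, 0.1519]
tcp_rot: [[0.939, 0.339, -0.056], [0.339, -0.941, -0.017], [-0.058, -0.002, -0.998]]
force: [0.2, -0.9, -1.9]
opening: 0.204
grasp_force: 30.0
```

```bash
python3 see.py | grep -v "^t "
```

```text
wrist [([0, 11, 69, 48, 2460], [0.597, 0.085, 0.04])]
scene [([265, 189, 11, 5, 30], [0.426, 0.112, 0.04]), ([323, 207, 13, 14, 113], [0.6, 0.118, 0.04])]
side [([201, 159, 7, 11, 44], [0.406, 0.345, 0.04]), ([210, 163, 9, 13, 60], [0.43, 0.309, 0.04]), ([198, 186, 18, 6, 45], [0.379, 0.216, 0.04])]
```

Request:
carry_out([
  [[0.011, 0.007, 0.031, 0, 0.002, 0.01, 1], [0.021, 0.013, 0.06, 0.001, 0.003, 0.019, 1], [0.03, 0.018, 0.087, 0.001, 0.004, 0.027, 1], [0.038, 0.023, 0.112, 0.001, 0.006, 0.035, 1], [0.045, 0.027, 0.133, 0.001, 0.007, 0.041, 1], [0.051, 0.031, 0.151, 0.001, 0.007, 0.047, 1], [0.056, 0.034, 0.166, 0.001, 0.008, 0.052, 1], [0.06, 0.036, 0.177, 0.001, 0.009, 0.055, 1], [0.063, 0.038, 0.184, 0.001, 0.009, 0.057, 1], [0.063, 0.038, 0.186, 0.001, 0.009, 0.058, 1]],
])

```text
time_s: 46.25
position: [0.5426, -0.1375, 0.1237]
tcp_rot: [[1.0, -0.015, -0.001], [-0.015, -1.0, -0.002], [-0.001, 0.002, -1.0]]
force: [-0.8, -0.4, -2.6]
opening: 0.202
grasp_force: 30.0
```

Request:
carry_out([
  [[0, 0, 0.072, 0, 0, 0, 1], [0, 0, 0.155, 0, 0, 0, 1], [0, -0.001, 0.239, 0, 0, 0, 1], [0, -0.001, 0.322, 0, 0, 0, 1], [0, -0.001, 0.4, 0, 0, 0, 1], [0, -0.001, 0.466, 0, 0, 0, 1], [0, -0.001, 0.519, 0, 0, 0, 1], [0, -0.001, 0.561, 0, 0, 0, 1], [0, -0.001, 0.585, 0, 0, 0, 1], [0, -0.001, 0.597, 0, 0, 0, 1]],
])

```text
time_s: 47.08
position: [0.5426, -0.1378, 0.0338]
tcp_rot: [[1.0, -0.015, -0.001], [-0.015, -1.0, -0.002], [-0.001, 0.002, -1.0]]
force: [-1.6, 0.3, 0.4]
opening: 0.201
grasp_force: 30.0
```

```bash
python3 -c "
from kin import *
s=chk();print(s['moment'])"
```

```text
t 47.0833 pos [ 0.5426 -0.1378  0.0338] err mm [-0.4242 -0.6983 -1.6927] deg 0.14485277057848533 q [-25.6036  41.4664  99.2857  -0.2247  39.2405  65.4555] F [-1.5907  0.2532  0.4351] open 0.20051150499342402 g 30.001326939091086
[ 0.0641 -0.0226 -0.0289]
```

Request:
carry_out([
  [[0, 0, 0, 0, 0, 0, -1], [0, 0, 0, 0, 0, 0, -1], [0, 0, 0, 0, 0, 0, -1], [0, 0, 0, 0, 0, 0, -1], [0, 0, 0, 0, 0, 0, -1], [0, 0, 0, 0, 0, 0, -1], [0, 0, 0, 0, 0, 0, -1], [0, 0, -0.13, 0, 0, 0, -1], [0, 0, -0.33, 0, 0, 0, -1], [0, 0, -0.6, 0, 0, 0, -1]],
])

```text
time_s: 47.92
position: [0.5404, -0.1366, 0.1225]
tcp_rot: [[1.0, -0.016, -0.008], [-0.016, -1.0, 0.001], [-0.008, -0.001, -1.0]]
force: [0.5, -0.3, -0.1]
opening: 0.877
grasp_force: 0.0
```

Request:
carry_out([
  [[-0.2, -0.7, -1, 0, 0, 0, -1], [-0.2, -0.7, -1, 0, 0, 0, -1], [-0.2, -0.7, -1, 0, 0, 0, -1], [-0.2, -0.7, -1, 0, 0, 0, -1], [-0.2, -0.7, -1, 0, 0, 0, -1], [-0.2, -0.7, -1, 0, 0, 0, -1], [-0.2, -0.7, -1, 0, 0, 0, -1], [-0.2, -0.7, -1, 0, 0, 0, -1], [-0.2, -0.7, -1, 0, 0, 0, -1], [-0.2, -0.7, -1, 0, 0, 0, -1]],
])

```text
time_s: 48.75
position: [0.5138, -0.0324, 0.272]
tcp_rot: [[1.0, -0.017, -0.005], [-0.017, -1.0, -0.001], [-0.005, 0.002, -1.0]]
force: [-0.2, -0.2, -0.3]
opening: 0.999
grasp_force: 0.0
```

```bash
cat > see2.py <<'E'
from kin import *
s=log();print(s['time_s'],s['position'],s['force'])
C=cam("wrist",s);i=capture("wrist");cv2.imwrite('pics/y%d.png'%(s['time_s']*10),i[:,:,::-1])
h=cv2.cvtColor(i,cv2.COLOR_RGB2HSV)
def B(n_,m,z,mn=60):
    m=cv2.morphologyEx(m,cv2.MORPH_OPEN,np.ones((3,3),np.uint8));n,l,st,c=cv2.connectedComponentsWithStats(m)
    for k in range(1,n):
        if st[k,4]>mn:
            w=onz(C,[c[k]],[z])[0];print(n_,st[k].tolist(),w.round(3),"from pan %.0f"%(np.linalg.norm(w[:2]-PAN)*1e3))
B("orange",cv2.inRange(h,(4,190,100),(15,255,255)),.04)
pr=proj(C,[np.r_[PAN+.08*np.array([np.cos(a),np.sin(a)]),.03] for a in np.linspace(0,6.28,40)]);msk=np.zeros(i.shape[:2],np.uint8);cv2.fillConvexPoly(msk,pr.astype(np.int32),255)
B("yellow",cv2.bitwise_and(cv2.inRange(h,(15,60,90),(30,220,255)),msk),.025)
g=cv2.inRange(h,(0,0,130),(180,60,255))
# pan rim circle
gray=cv2.cvtColor(i,cv2.COLOR_RGB2GRAY)
e=cv2.Canny(gray,60,150);ys,xs=np.nonzero(e);pts=np.c_[xs,ys].astype(float)
W=onz(C,pts,np.full(len(pts),.085))[:,:2]
best=max(((np.sum(abs(np.linalg.norm(W-[x,y],axis=1)-.09)<.0015),x,y) for x in np.arange(.585,.645,.002) for y in np.arange(.08,.14,.002)));print("pan rim fit",best)
E
python3 see2.py
```

```text
48.75 [ 0.5138 -0.0324  0.272 ] [-0.1757 -0.1833 -0.3148]
orange [140, 23, 29, 33, 675] [0.677 0.099 0.04 ] from pan 63
orange [167, 101, 18, 27, 344] [0.596 0.082 0.04 ] from pan 34
orange [117, 109, 33, 28, 742] [0.588 0.135 0.04 ] from pan 36
yellow [136, 25, 16, 22, 228] [0.686 0.116 0.025] from pan 71
yellow [86, 36, 61, 87, 3088] [0.638 0.158 0.025] from pan 52
yellow [153, 102, 25, 25, 482] [0.598 0.1   0.025] from pan 21
yellow [135, 112, 8, 13, 69] [0.593 0.133 0.025] from pan 31
pan rim fit (np.int64(623), np.float64(0.615), np.float64(0.11600000000000003))
```

Request:
carry_out([
  [[0.2, -0.95, -0.2, 0, 0, 0, -1], [0.2, -0.95, -0.2, 0, 0, 0, -1], [0.2, -0.95, -0.2, 0, 0, 0, -1], [0.2, -0.95, -0.2, 0, 0, 0, -1], [0.2, -0.95, -0.2, 0, 0, 0, -1], [0.2, -0.95, -0.2, 0, 0, 0, -1], [0.2, -0.95, -0.2, 0, 0, 0, -1], [0.2, -0.95, -0.2, 0, 0, 0, -1], [0.2, -0.95, -0.2, 0, 0, 0, -1], [0.2, -0.95, -0.2, 0, 0, 0, -1]],
])

```text
time_s: 49.63
position: [0.5465, 0.1092, 0.3032]
tcp_rot: [[1.0, -0.017, -0.002], [-0.017, -1.0, -0.002], [-0.002, 0.002, -1.0]]
force: [0.4, -0.5, 0.4]
opening: 0.997
grasp_force: 0.0
```

```bash
python3 see2.py
cat > tri.py <<'E'
from kin import *
import glob,sys
D=[json.loads(l) for l in open("log.txt")]
d1,d2=D[-2],D[-1]
def C(d):return cam("wrist",dict(position=np.array(d[1]),tcp_rot=np.array(d[2])))
ims=sorted(glob.glob("pics/y*.png"))[-2:]
def bl(f):
    h=cv2.cvtColor(cv2.imread(f),cv2.COLOR_BGR2HSV);m=cv2.morphologyEx(cv2.inRange(h,(4,190,100),(15,255,255)),cv2.MORPH_OPEN,np.ones((3,3),np.uint8))
    n,l,st,c=cv2.connectedComponentsWithStats(m);return [c[k] for k in range(1,n) if st[k,4]>60]
a,b=bl(ims[0]),bl(ims[1]);o1,r1=ray(C(d1),a);o2,r2=ray(C(d2),b)
for i,u in enumerate(r1):
    for j,w in enumerate(r2):
        t,*_=np.linalg.lstsq(np.c_[u,-w],o2-o1,rcond=None);P,Q=o1+u*t[0],o2+w*t[1]
        if np.linalg.norm(P-Q)<.012:print(i,j,((P+Q)/2).round(3),"gap mm %.1f"%(np.linalg.norm(P-Q)*1e3))
E
python3 tri.py
```

```text
49.6333 [0.5465 0.1092 0.3032] [ 0.4483 -0.4713  0.3908]
orange [262, 58, 27, 27, 400] [0.677 0.103 0.04 ] from pan 63
orange [238, 133, 25, 26, 469] [0.588 0.142 0.04 ] from pan 41
orange [282, 132, 14, 19, 134] [0.593 0.09  0.04 ] from pan 30
yellow [261, 58, 19, 20, 229] [0.685 0.112 0.025] from pan 70
yellow [210, 68, 55, 78, 2391] [0.638 0.158 0.025] from pan 52
yellow [272, 127, 23, 23, 413] [0.597 0.097 0.025] from pan 23
yellow [253, 135, 9, 13, 65] [0.594 0.131 0.025] from pan 29
pan rim fit (np.int64(557), np.float64(0.615), np.float64(0.11600000000000003))
0 0 [0.679 0.103 0.029] gap mm 1.3
1 2 [0.594 0.088 0.021] gap mm 5.0
2 1 [0.587 0.143 0.02 ] gap mm 1.5
2 2 [0.594 0.095 0.132] gap mm 10.8
```

Triangulated, the three carrots lie low in the pan (z 20–30 mm, within 65 mm of its centre) and the pan hasn't moved. One last check: the scoop's and tray's outlines against the first pictures, then hand in.

Run:
```python
from kin import *
a=cv2.imread('pics/scene0.png');b=capture('scene')[:,:,::-1];cv2.imwrite('pics/end.png',b)
def st(i,x0,y0,x1,y1,f):
    m=f(cv2.cvtColor(np.ascontiguousarray(i[y0:y1,x0:x1]),cv2.COLOR_BGR2HSV));p=cv2.findNonZero(m);return cv2.boundingRect(p),cv2.countNonZero(m),p[:,0].mean(0).round(1)
red=lambda h:cv2.inRange(h,(0,180,60),(4,255,255))|cv2.inRange(h,(174,180,60),(180,255,255))
dark=lambda h:cv2.inRange(h,(0,0,0),(180,255,45))
white=lambda h:cv2.inRange(h,(0,0,100),(180,40,255))
for n,box,f in(("scoop",(295,125,360,185),red),("bar",(300,130,345,155),dark),("traybar",(222,240,272,285),dark),("tray",(240,255,325,325),white),("mug",(155,205,200,265),white),("bowl",(190,350,275,420),white)):
    print(n,st(a,*box,f),st(b,*box,f))
```

```text
scoop ((14, 23, 33, 28), 738, array([30.2, 36.5])) ((15, 23, 32, 28), 717, array([30.3, 36.8]))
bar ((11, 6, 25, 18), 186, array([21.3, 12.3])) ((11, 7, 25, 18), 172, array([21.9, 12.8]))
traybar ((8, 6, 36, 37), 404, array([26.3, 20.2])) ((7, 7, 36, 35), 426, array([25.1, 21.6]))
tray ((7, 5, 78, 65), 1946, array([45.4, 39.5])) ((5, 6, 80, 64), 2882, array([44.8, 38.1]))
mug ((3, 4, 38, 52), 1564, array([21.9, 29.5])) ((3, 4, 38, 52), 1560, array([21.9, 29.4]))
bowl ((4, 0, 74, 70), 3313, array([36. , 32.1])) ((4, 1, 75, 69), 3284, array([36.1, 32.1]))
```

```bash
python3 -c "
from rig import job
print(job.hand_in())"
```

```text
the job is handed in; nothing more can be done
None
```

I handed the job in at about 50 s of the 72 s allowed; the hand-in returned no verdict. By camera, the potatoes and carrots are in the pan, the scoop and tray are flat on the worktop near where they started, the pan has not shifted, and the mug and bowl have not moved (bottle, jar and can not re-measured).

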